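# Weigh a batch of mortar bars on a membrane-key bench scale

## Task

Weigh this batch of mortar bars on the bench scale: first swap the check weight that stands on the scale with the empty weighing tray that stands on the rubber mat, then tare the scale with the near of its two keys, lay every mortar bar flat in the tray, and finally press the far key to record the weight. The keys are flat membrane keys with hardly any travel: press straight down on the key with the fingertips until you feel about 8 N, keep it pressed for half a second, and never push a key harder than 25 N. Leave the loaded tray squarely on the scale and the weight upright on the mat.

Things in the scene. Friction and masses are not known exactly. Their poses are not given: they have to be found in the camera images.
- scale: bench scale, fixed: grey housing 206 (x) x 272 (y) mm (y from -104 to 168 mm) with a square steel platform and, along its left (+y) side, a low keypad strip 54 mm high with a display at the near end and two keys behind it. Origin on the bench under the platform centre; x points away from the robot to the scale's back, y to its left, z up.
- platform_top (a point): centre of the top face of the scale's platform (200 x 200 mm, flat, no rim, 80 mm above the bench); axes as the scale's
- tare_key: near membrane key, in the middle of the keypad strip (ring symbol), 28 (x) x 32 (y) mm; origin at the centre of its top face, 58 mm above the bench, at x = 22, y = 142 mm on the scale, 4 mm proud of the housing. Gives 2 mm against a stiff spring (0.5 N at first, 5 N after 0.9 mm, 10 N fully down, then rigid). Registers when fingers press it with over 5 N for 0.3 s.
- record_key: far membrane key, behind it on the keypad strip (bar symbol), 46 mm behind the tare key; otherwise the same as the tare key. Press it only when every bar lies in the tray.
- mat: black rubber mat, 208 (x) x 236 (y) x 4 mm, fixed; origin at the centre of its underside, on the bench; axes as the scale's. The tray stands on it at the start. Apart from bars, the strip of bench between scale and mat is free, with room there for the weight.
- tray: aluminium tray 190 (x) x 218 (y) mm, 0.28 kg, floor 3 mm, rim 12 mm high, 3 mm thick; origin at the centre of its underside. Black carrying grip over its centre along x: 86 mm long, 10 mm wide, 43 to 57 mm above the origin, on posts at x = +-36 mm. On either side of it a bay takes two bars lying along x, e.g. centred at y = 40 and 90 mm (or -40 and -90 mm).
- check_weight: steel check weight with a knob, 0.5 kg, upright; origin at the centre of its underside. Base 54 mm diameter up to 28 mm height, thin neck, knob 26 mm diameter from 46 to 58 mm height.
- bar_1: mortar bar 25 x 25 x 160 mm with a brass gauge stud 5 mm long on each end (170 mm over all), about 0.22 kg, lying on the bench along its own x; origin at its centre, 12.5 mm above what it lies on. Two or three of the three bars are there; any long face may be down.
- bar_2: mortar bar 25 x 25 x 160 mm with a brass gauge stud 5 mm long on each end (170 mm over all), about 0.22 kg, lying on the bench along its own x; origin at its centre, 12.5 mm above what it lies on. Two or three of the three bars are there; any long face may be down.
- bar_3: mortar bar 25 x 25 x 160 mm with a brass gauge stud 5 mm long on each end (170 mm over all), about 0.22 kg, lying on the bench along its own x; origin at its centre, 12.5 mm above what it lies on. Two or three of the three bars are there; any long face may be down.

How it is judged:
By the outcome, as a careful person would: the job done as asked, in the order asked, and still so for the second after the job is handed in, with the robot touching nothing.
Of bar_1, bar_2, bar_3 only 2 to 3 are there at a start; the rules pass over those that are not, and their reading is None.
At some moment in a run one of bar_1, bar_2, bar_3, check_weight may be knocked a few centimetres aside while the robot is not near it.
It also fails if it takes over 200 s, if anything falls off the work surface, if the arm or the gripper's body presses on something with over 40 N, if the wrist force passes 120 N, or if a joint passes its speed limit or range.

## Robot

A 6-joint arm with a two-finger parallel gripper is mounted at the origin on the work surface; the furniture and walls round the work are solid. World frame = base frame: x ahead of the robot, y to its left, z up, the work surface at z = 0. Lengths are in mm, angles in rad, forces in N, time in s.
With the tool pointing down it reaches from about 400 to 925 mm from the base axis. Payload 12.5 kg.
Tool frame: the origin (TCP) lies at the very end of the fingers, on their centre line; the grasp point (between the pads) lies 19 mm behind it; x points along the fingers, y is the direction in which the jaws open and shut, and the axes are right-handed (so a half turn about x gives the same grasp; the last joint's range is limited). The gripper opens to 95 mm and grips with 3 to 60 N. Pads are 20 mm wide; open, the fingers measure 119 mm over their backs; the gripper's body (75 mm by 180 mm) begins 59 mm behind the grasp point.
Start: joints at [1.189, 0.491, 1.559, -0, 1.092, -0.106], TCP at [170.18, 601.403, 214.661] pointing down, gripper open.
Joint ranges: [-3.1, 3.1], [-0.84, 2.19], [0.05, 2.79], [-1.13, 4.28], [0.06, 2.93], [-2.69, 2.69]. Speed limits (rad/s): [2.22, 2.22, 2.79, 3.14, 3.14, 3.14].

## Interface

Orientations are given as [roll, pitch, yaw] about the fixed x, y, z axes, in that order (R = Rz(yaw) Ry(pitch) Rx(roll)).
In Python, from cell import * gives the robot as it stands.
- The arm moves only by the tool step_arm, never from a script. Its argument "steps" is a list of rows, each a list of 4 numbers: the shift along the tool's x, y, z in units of 50 mm (1.0 is 50 mm), then the turn about the tool's x in units of 8 degrees (1.0 is 8 degrees). A call has 1 to 20 rows; each row shifts and turns the commanded pose from where the row before left it, along the tool's axes as they then stand; what a row does not reach is not made up. A row lasts 1/8 s, in which the tool goes at most 62.5 mm and 10.7 degrees, less where a joint would pass 70% of its speed; a pose out of reach is approached as far as the arm can. A call is refused whole if a number of a shift passes 1 or a number of a turn 1, either way. A call with a gripper value outside its range is refused whole. "jaw" is the closure, from 0 (fully open) to 1 (shut), set as the call begins (left out, the last holds). The fingers move at their own pace and stop on an object; the grip force is fixed at half the most. Time passes only in rows, so rows that do not move let the fingers close. It gives the time, the measured TCP pose, the force and the opening at its end, in the units of the state.
- state(): the state, without advancing time (a new reading comes with each control period).
- read_camera(name): name is "side" or "top" or "wrist"; returns the picture (400x640x3 uint8, red, green, blue); there is no depth.
- camera_info(name): a dict with "mtx" (3x3 intrinsics, pixels), "k1" (the pictures are not rectified: a ray, as slopes to the right and down, at radius r is drawn at 1 + k1 r^2 times it, then the intrinsics apply), "eye" and "attitude" of the camera in the world; the wrist camera has in their place "hand_eye" (4x4, takes a point from camera to tool coordinates, whose origin is the TCP and whose axes are the tool frame's). Camera axes: x right, y down, z forward; pixel columns grow to the right and rows downward; lengths in mm; the calibration is good to about 2 mm. A picture is of the moment at which its call begins: read the wrist's pose just before it. camera_info takes no time and is no camera call.
- job_done(): hands the job in, once; it reports no verdict.
The state is a dict: "t": time; "joints": joint angles; "qvel": joint speeds; "tau": joint torques, N m; "eef_pos": TCP position; "tcp_rot": TCP orientation; "ft_force": force on the tool from outside, world axes, zero at the start; "moment": the same for the moment, N m; "opening": opening from 0.0 (shut) to 1.0 (fully open).
Only numpy, scipy, OpenCV 4.12 (cv2) and the standard library are available. Lean on these libraries where they do the work, as an engineer would, in place of code of your own. Each camera call takes 0.05 s, during which the arm holds its last target.

## Working session

There is one attempt and no reset: what is moved stays moved. The work goes in short steps, Python scripts to look and compute and a tool call to move; the robot and the scene stay as the last step left them, time stands still between calls to the robot, and variables do not carry over. Pictures are saved under pics/ and viewed, and the job is handed in when it is done.

Besides the shell and the picture viewer there is one more tool, called after ">>>" as name([rows], argument=value, ...), one row to a line, values as JSON. step_arm: Moves the arm, as the interface text tells. Its arguments: {"type":"object","properties":{"steps":{"type":"array","items":{"type":"array","items":{"type":"number"}}},"jaw":{"type":"number"}},"required":["steps"]}

```bash
ls; mkdir -p pics
python3 - <<'E'
from cell import *
import cv2
print(state())
for n in ("side","top","wrist"):
    im=read_camera(n); cv2.imwrite(f"pics/{n}0.png",im[:,:,::-1]); print(n,camera_info(n))
E
```

```text
pics
{'t': 0.0, 'joints': array([ 1.18939136e+00,  4.91569671e-01,  1.55947835e+00, -2.08462898e-05,
        1.09170153e+00, -1.05612680e-01]), 'qvel': array([ 0.00102601,  0.00105444,  0.00050715,  0.00101741, -0.00237746,
        0.00128982]), 'tau': array([ 1.30853492e-03, -6.12632632e+01, -2.58175671e+01,  6.92857127e-02,
        4.81304002e-02, -7.29677413e-05]), 'eef_pos': array([170.08696769, 601.14183879, 214.04551636]), 'tcp_rot': array([-1.66042965,  1.56963928, -1.93621231]), 'ft_force': array([ 0.06854529, -0.18622124, -0.29537202]), 'moment': array([-0.01660054, -0.0159142 , -0.01130225]), 'opening': 0.9993221058761497}
side {'mtx': array([[449.35996256,   0.        , 329.40132923],
       [  0.        , 449.35996256, 193.87056873],
       [  0.        ,   0.        ,   1.        ]]), 'k1': 0.0029006414585748814, 'eye': array([ 286.95435019, -791.22730372,  515.24842355]), 'attitude': array([-2.04487009, -0.01822322, -0.20245074])}
top {'mtx': array([[393.14480999,   0.        , 325.89962853],
       [  0.        , 393.14480999, 206.60714794],
       [  0.        ,   0.        ,   1.        ]]), 'k1': 0.0004604654902436587, 'eye': array([ 266.37396008,   48.51691775, 1135.81308098]), 'attitude': array([-2.95541591,  0.00750983, -1.56208455])}
wrist {'mtx': array([[282.95609033,   0.        , 321.70494115],
       [  0.        , 282.95609033, 200.33289125],
       [  0.        ,   0.        ,   1.        ]]), 'k1': -0.022091821502544056, 'hand_eye': array([[ 2.62279036e-04, -2.53786829e-01,  9.67260139e-01,
        -1.70222919e+02],
       [ 9.99999877e-01, -3.41521383e-04, -3.60763996e-04,
         1.08409859e-01],
       [ 4.21897171e-04,  9.67260114e-01,  2.53786708e-01,
        -7.08726647e+01],
       [ 0.00000000e+00,  0.00000000e+00,  0.00000000e+00,
         1.00000000e+00]])}
```

View pics/top0.png

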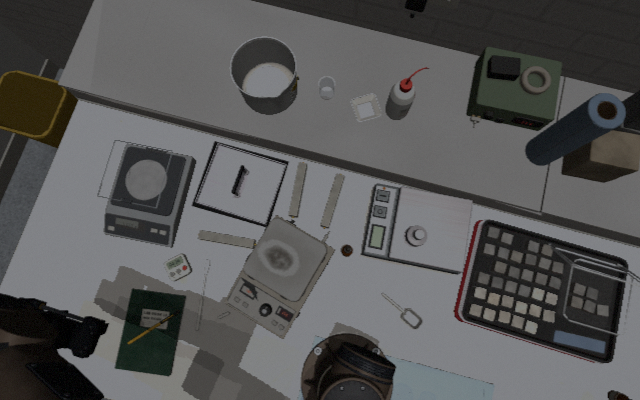

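View pics/side0.png

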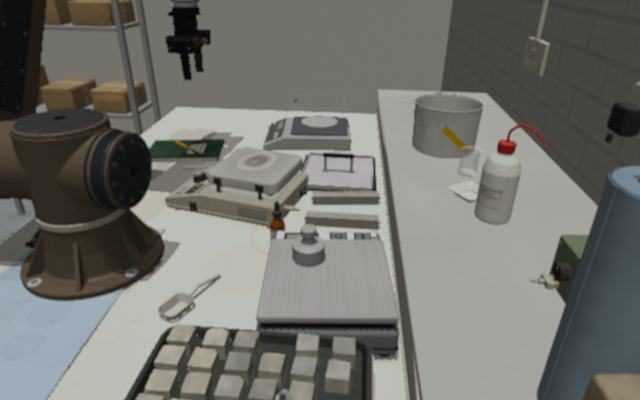

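View pics/wrist0.png

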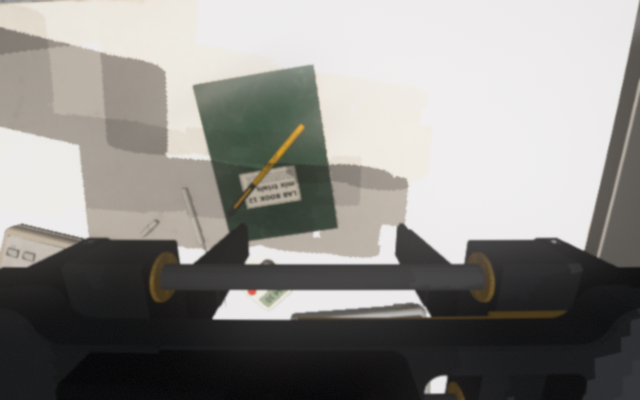

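The top view shows the scale with the weight at about (415,230), the tray on its mat at about (240,183), and three bars at about (298,190), (332,200) and (228,239). A hotplate stands at about (285,255). Next I'll write helpers and enlarge the view.

```bash
cat > h.py <<'E'
import numpy as np, cv2
from scipy.spatial.transform import Rotation as Ro
from cell import *
def R(rpy): return Ro.from_euler('xyz',rpy).as_matrix()
def cam(name,st=None):
    i=camera_info(name)
    if name=='wrist':
        st=st or state(); H=i['hand_eye']; Rt=R(st['tcp_rot'])
        return i['mtx'],i['k1'],Rt@H[:3,:3],Rt@H[:3,3]+st['eef_pos']
    return i['mtx'],i['k1'],R(i['attitude']),np.array(i['eye'])
def ray(c,uv):
    K,k,Rc,e=c
    d=np.array([(uv[0]-K[0,2])/K[0,0],(uv[1]-K[1,2])/K[1,1]]); s=d.copy()
    for _ in range(20): s=d/(1+k*(s@s))
    return e,Rc@np.array([s[0],s[1],1])
def onplane(c,uv,z):
    e,d=ray(c,uv); return e+d*(z-e[2])/d[2]
def proj(c,p):
    K,k,Rc,e=c
    q=Rc.T@(np.array(p,float)-e); s=q[:2]/q[2]; s=s*(1+k*(s@s))
    return np.array([K[0,0]*s[0]+K[0,2],K[1,1]*s[1]+K[1,2]])
def tool(st): return R(st['tcp_rot'])
def tyaw(st):  # yaw of tool y axis in world, mod pi
    y=tool(st)[:,1]; return np.degrees(np.arctan2(y[1],y[0]))
def go(target,st=None,dyaw=0):
    st=st or state(); Rt=tool(st); return (Rt.T@(np.array(target)-st['eef_pos']))/50
E
python3 - <<'E'
from h import *
im=cv2.imread('pics/top0.png'); c=cam('top')
print(proj(c,[0,0,0]),proj(c,[170,601,214]))
st=state(); print(tool(st), tyaw(st))
o=im[120:300,180:500]; o=cv2.resize(o,None,fx=2.5,fy=2.5,interpolation=cv2.INTER_CUBIC); o=cv2.convertScaleAbs(o,alpha=1.6); cv2.imwrite('pics/top0z.png',o)
im=cv2.imread('pics/side0.png');o=im[120:350,160:400]; o=cv2.resize(o,None,fx=2.5,fy=2.5,interpolation=cv2.INTER_CUBIC); o=cv2.convertScaleAbs(o,alpha=1.3);cv2.imwrite('pics/side0z.png',o)
E
```

```text
[346.07535177 380.7567977 ] [ 85.30947553 321.70086202]
[[-3.07138505e-04  2.72338168e-01  9.62201553e-01]
 [-7.50817794e-04  9.62201264e-01 -2.72338326e-01]
 [-9.99999671e-01 -8.06083634e-04 -9.10527153e-05]] 74.19654574904847
```

View pics/top0z.png

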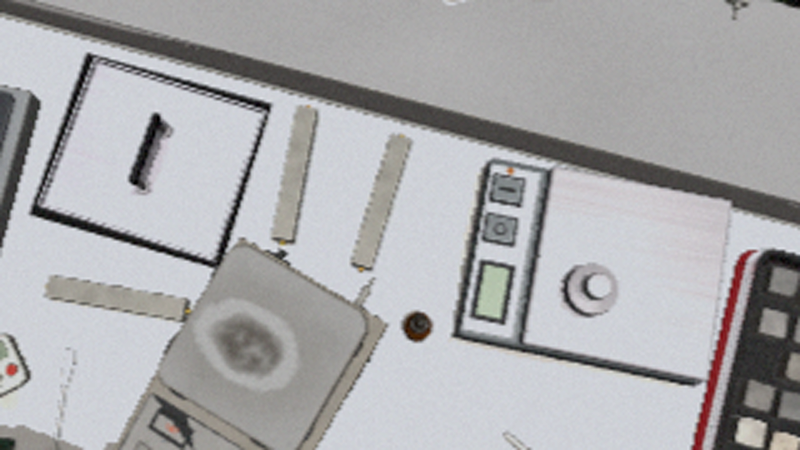

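View pics/side0z.png

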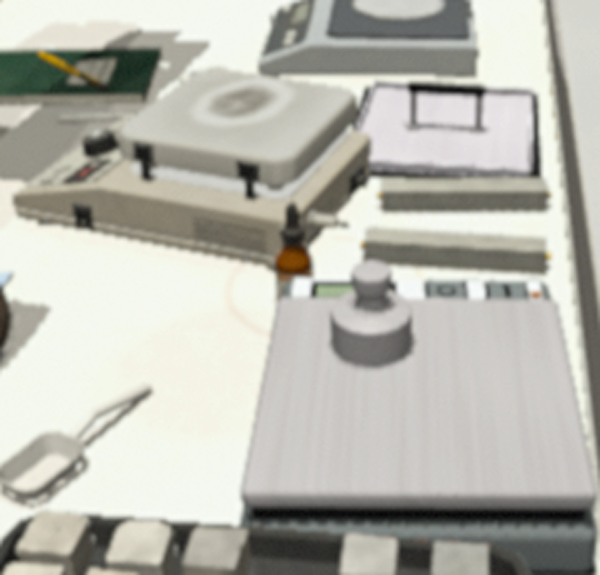

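Run:
```python
from h import *
c=cam('top')
def z(p,h): return onplane(c,(p[0]/2.5+180-.3,p[1]/2.5+120-.3),h)[:2]
def show(n,pts,h):
    P=np.array([z(p,h) for p in pts]); print(n,'ctr',P.mean(0).round(1),'pts',P.round(0).tolist())
    for i in range(len(P)): 
        d=P[(i+1)%len(P)]-P[i]; print('   ',np.hypot(*d).round(1),np.degrees(np.arctan2(d[1],d[0])).round(1))
show('plat',[(552,165),(730,203),(700,380),(525,340)],80)
show('mat',[(90,55),(270,103),(217,265),(33,212)],4)
show('keyT',[(490,213),(518,219),(513,245),(485,238)],58)
show('keyR',[(495,172),(525,178),(520,206),(491,200)],58)
show('grip',[(155,115),(137,190)],61)
show('barA',[(303,106),(317,110),(293,243),(276,240)],25)
show('barB',[(393,134),(410,139),(370,269),(352,265)],25)
show('barC',[(48,276),(188,298),(185,319),(45,295)],25)
show('knob',[(599,285)],138)
show('base',[(585,292)],108)
```

```text
plat ctr [ 408.8 -224.3] pts [[525.0, -147.0], [484.0, -340.0], [293.0, -297.0], [333.0, -113.0]]
    197.5 -102.1
    196.1 167.3
    188.3 77.6
    195.1 -10.0
mat ctr [550.  312.5] pts [[677.0, 395.0], [618.0, 175.0], [422.0, 231.0], [483.0, 450.0]]
    227.8 -105.0
    204.2 164.0
    227.3 74.4
    202.0 -15.9
keyT ctr [457.5 -93. ] pts [[475.0, -80.0], [469.0, -112.0], [439.0, -105.0], [447.0, -75.0]]
    31.8 -102.0
    30.0 168.2
    31.8 76.1
    28.9 -11.9
keyR ctr [ 502.8 -100.8] pts [[522.0, -87.0], [515.0, -120.0], [483.0, -114.0], [490.0, -82.0]]
    34.2 -101.3
    32.7 169.0
    32.9 78.4
    32.6 -8.8
grip ctr [541.6 306.7] pts [[585.0, 299.0], [498.0, 315.0]]
    88.8 169.6
    88.8 -10.4
barA ctr [526.2 138.1] pts [[608.0, 133.0], [603.0, 117.0], [445.0, 141.0], [448.0, 161.0]]
    17.2 -106.1
    160.3 171.1
    19.9 80.3
    162.2 -9.8
barB ctr [494.8  40.4] pts [[575.0, 27.0], [569.0, 8.0], [416.0, 53.0], [420.0, 74.0]]
    20.7 -106.6
    159.8 163.5
    21.0 77.8
    161.5 -16.6
barC ctr [381.4 340.7] pts [[405.0, 420.0], [381.0, 259.0], [357.0, 262.0], [383.0, 422.0]]
    162.6 -98.4
    23.9 174.3
    162.5 80.8
    21.8 -5.1
knob ctr [ 385.8 -180.7] pts [[386.0, -181.0]]
    0.0 0.0
base ctr [ 381.9 -172.7] pts [[382.0, -173.0]]
    0.0 0.0
```

Run:
```python
from h import *
c=cam('top');s=cam('side')
im=cv2.imread('pics/side0.png');o=im[90:400,330:460]; o=cv2.resize(o,None,fx=1.9*1,fy=1.9,interpolation=cv2.INTER_CUBIC);cv2.imwrite('pics/shelf.png',o)
def z(p): return (p[0]/2.5+180-.3,p[1]/2.5+120-.3)
def sz(p): return (p[0]/2.5+160-.3,p[1]/2.5+120-.3)
def tri(a,b):
    e1,d1=ray(c,a);e2,d2=ray(s,b)
    t=np.linalg.lstsq(np.stack([d1,-d2],1),e2-e1,rcond=None)[0]
    p=e1+d1*t[0];q=e2+d2*t[1]; return ((p+q)/2).round(1),np.linalg.norm(p-q).round(1)
print('knob',tri(z((599,285)),sz((372,268))))
print('hotplate corner right-back',tri(z((368,305)),sz((366,112))))
print('grip back end',tri(z((155,115)),sz((482,89))), tri(z((137,190)),sz((413,89))))
print('bottle',tri(z((420,322)),sz((292,207))))
print('plat near-left',tri(z((525,340)),sz((280,298))),'back right',tri(z((730,203)),sz((592,497))))
```

```text
knob (array([ 385.4, -180.6,  138.1]), np.float64(0.8))
hotplate corner right-back (array([390.2,  51.2, 144.2]), np.float64(54.6))
grip back end (array([585.2, 300.3,  54.8]), np.float64(3.7)) (array([505.3, 316.5,  51.9]), np.float64(10.5))
bottle (array([350.2,  -0.7,  90.3]), np.float64(0.9))
plat near-left (array([ 331.5, -113.3,   78.6]), np.float64(3.5)) back right (array([ 484.1, -341.7,   75. ]), np.float64(1.7))
```

View pics/shelf.png

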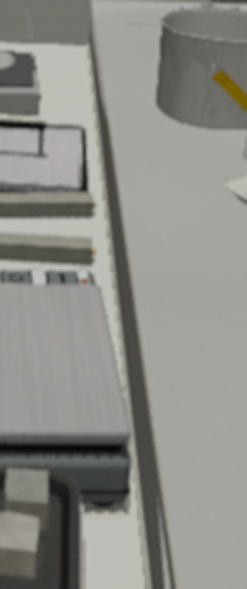

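Run:
```python
from h import *
c=cam('top');s=cam('side')
def z(p): return (p[0]/2.5+180-.3,p[1]/2.5+120-.3)
def sz(p): return (p[0]/2.5+160-.3,p[1]/2.5+120-.3)
def tri(a,b):
    e1,d1=ray(c,a);e2,d2=ray(s,b)
    t=np.linalg.lstsq(np.stack([d1,-d2],1),e2-e1,rcond=None)[0]
    p=e1+d1*t[0];q=e2+d2*t[1]; return ((p+q)/2).round(1),np.linalg.norm(p-q).round(1)
print('ring centre',tri(z((243,340)),sz((232,101))))
for p in [(243,240),(368,310),(165,365),(385,322)]: print([onplane(c,z(p),h)[:2].round(0).tolist() for h in (60,90,110)])
# shelf
a=onplane(s,(399.5,274),0); e,d=ray(s,(407.5,272)); print('shelf',a, e+d*(a[0]-e[0])/d[0])
st=state()
# move to above weight; tool yaw target -> scale: tool y yaw 78.5
print(go([385.4,-180.6,214],st))
```

```text
ring centre (array([321.1, 184.3, 107.4]), np.float64(15.9))
[[442.0, 194.0], [437.0, 190.0], [434.0, 187.0]]
[[366.0, 55.0], [363.0, 55.0], [361.0, 54.0]]
[[304.0, 274.0], [303.0, 268.0], [303.0, 264.0]]
[[353.0, 36.0], [350.0, 36.0], [349.0, 37.0]]
shelf [ 561.55619544 -153.09333903    0.        ] [ 561.55619544 -187.30796884   30.03249792]
[  0.01437232 -13.87293089   8.4012452 ]
```

>>> step_arm([
  [0,0,0.5,0.4],
  [0,0,0.9,0],
  [0,0,1,0],
  [0,0,1,0],
  [0,0,1,0],
  [0,0,1,0],
  [0,0,1,0],
  [0,0,1,0],
  [0,0,1,0],
  [0,-0.5,0,0],
  [0,-1,0,0],
  [0,-1,0,0],
  [0,-1,0,0],
  [0,-1,0,0],
  [0,-1,0,0],
  [0,-1,0,0],
  [0,-1,0,0],
  [0,-1,0,0],
])

```text
t: 2.4
eef_pos: [428.6, 62.8, 214.6]
tcp_rot: [0.639, 1.571, 0.307]
ft_force: [0.7, -0.4, -0.3]
opening: 0.997
```

Run:
```python
from h import *
st=state(); print(tyaw(st), st['eef_pos'], go([385.4,-180.6,214],st))
im=read_camera('top'); cv2.imwrite('pics/top1.png',im[:,:,::-1])
```

```text
71.01285025949653 [428.57171487  62.81380399 214.62106339] [ 0.01209685 -4.88432545  0.76746569]
```

>>> step_arm([
  [0,-0.98,0.15,0],
  [0,-0.98,0.15,0],
  [0,-0.98,0.15,0],
  [0,-0.98,0.16,0],
  [0,-0.96,0.16,0],
  [0,0,0,-0.9],
  [0,0,0,0],
  [0,0,0,0],
])

```text
t: 3.45
eef_pos: [386.3, -178.7, 214.6]
tcp_rot: [2.121, 1.571, 1.913]
ft_force: [0.3, -0.7, 0.0]
opening: 0.995
```

Run:
```python
from h import *
st=state(); print(tyaw(st), st['eef_pos'], go([385.4,-180.6,214],st))
w=read_camera('wrist'); cv2.imwrite('pics/w2.png',w[:,:,::-1])
im=read_camera('top'); cv2.imwrite('pics/top2.png',im[:,:,::-1])
print(proj(cam('wrist',st),[385.4,-180.6,138]))
```

```text
78.09434444103006 [ 386.32035386 -178.65477636  214.57115373] [ 0.01141699 -0.04186692 -0.0099839 ]
[319.39106501 206.33539114]
```

View pics/w2.png

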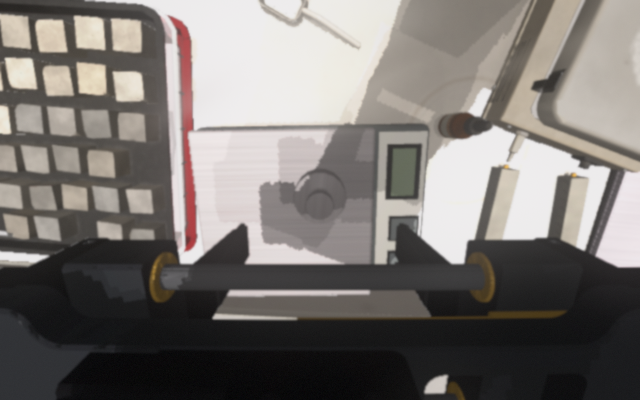

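>>> step_arm([
  [0.5,-0.04,0,0],
  [0.7,0,0,0],
  [0.5,0,0,0],
  [0.29,0,0,0],
  [0,0,0,0],
])

```text
t: 4.18
eef_pos: [385.7, -180.5, 114.5]
tcp_rot: [2.714, 1.569, 2.508]
ft_force: [-0.3, -0.3, -0.4]
opening: 0.998
```

>>> step_arm([
  [0,0,0,0],
  [0,0,0,0],
  [0,0,0,0],
  [0,0,0,0],
  [0,0,0,0],
  [0,0,0,0],
], jaw=1)

```text
t: 4.92
eef_pos: [385.9, -181.1, 115.1]
tcp_rot: [1.128, 1.571, 0.922]
ft_force: [-0.7, -0.8, 0.2]
opening: 0.427
```

>>> step_arm([
  [0,0,0,0],
  [0,0,0,0],
  [0,0,0,0],
  [0,0,0,0],
])

```text
t: 5.42
eef_pos: [385.9, -181.0, 115.1]
tcp_rot: [1.716, 1.571, 1.51]
ft_force: [1.4, 2.5, -0.6]
opening: 0.259
```

>>> step_arm([
  [-0.2,0,0,0],
  [-0.5,0,0,0],
  [-0.7,0,0,0],
  [-0.6,0,0,0],
  [0,0,0,0],
])

```text
t: 6.05
eef_pos: [386.3, -181.4, 216.7]
tcp_rot: [-0.398, 1.567, -0.604]
ft_force: [-0.1, -0.0, -5.7]
opening: 0.258
```

Run:
```python
from h import *
st=state(); print(tyaw(st), st['eef_pos'], st['ft_force'],st['opening'],go([480,-20,214],st))
w=read_camera('side'); cv2.imwrite('pics/s3.png',w[:,:,::-1])
```

```text
78.20120484702534 [ 386.3286932  -181.43456262  216.68555071] [-0.05568569 -0.02852212 -5.72623472] 0.25839431222642456 [0.05257361 3.54362097 1.17347517]
```

View pics/s3.png

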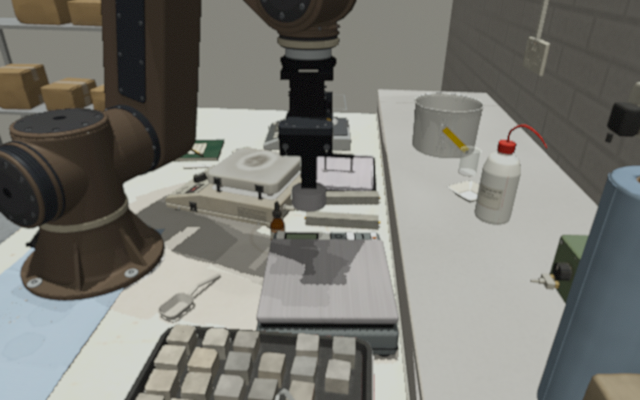

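>>> step_arm([
  [0,0.5,0.2,0],
  [0,0.8,0.3,0],
  [0,0.8,0.3,0],
  [0,0.8,0.3,0],
  [0,0.6,0.1,0],
  [0.5,0,0,0],
  [0.9,0,0,0],
  [0.9,0,0,0],
  [0.6,0,0,0],
  [0,0,0,0],
  [0,0,0,0],
])

```text
t: 7.48
eef_pos: [480.5, -22.1, 70.4]
tcp_rot: [2.845, 1.571, 2.639]
ft_force: [-0.6, -0.6, -5.0]
opening: 0.262
```

Run:
```python
from h import *
st=state(); print(tyaw(st), st['eef_pos'], st['ft_force'],go([480,-20,35],st))
```

```text
78.19851698034283 [480.48733584 -22.0600085   70.3613362 ] [-0.5854833  -0.59235284 -4.9950252 ] [ 0.70723276  0.03829178 -0.01782274]
```

>>> step_arm([
  [0.3,0.04,0,0],
  [0.2,0,0,0],
  [0.1,0,0,0],
  [0.07,0,0,0],
  [0,0,0,0],
  [0,0,0,0],
])

```text
t: 8.22
eef_pos: [480.9, -20.1, 36.8]
tcp_rot: [0.287, 1.57, 0.081]
ft_force: [-0.2, 0.1, -4.8]
opening: 0.26
```

>>> step_arm([
  [0.03,0,0,0],
  [0.02,0,0,0],
  [0,0,0,0],
  [0,0,0,0],
])

```text
t: 8.72
eef_pos: [481.0, -20.1, 35.0]
tcp_rot: [0.081, 1.57, -0.125]
ft_force: [-2.3, 0.1, 10.7]
opening: 0.257
```

Contact is made. I'll release the weight with a partly open jaw.

>>> step_arm([
  [0,0,0,0],
  [0,0,0,0],
  [0,0,0,0],
  [0,0,0,0],
  [-0.2,0,0,0],
  [-0.5,0,0,0],
  [-0.9,0,0,0],
  [-1,0,0,0],
  [-1,0,0,0],
  [0,0,0,0],
], jaw=0.5)

```text
t: 9.98
eef_pos: [481.9, -20.2, 217.9]
tcp_rot: [0.039, 1.564, -0.167]
ft_force: [-0.7, -0.6, -0.3]
opening: 0.498
```

Run:
```python
from h import *
st=state(); print(tyaw(st), st['eef_pos'], st['ft_force'],go([541.5,307,220],st))
w=read_camera('side'); cv2.imwrite('pics/s4.png',w[:,:,::-1])
```

```text
78.2071973633419 [481.92768825 -20.20887924 217.92162392] [-0.74596514 -0.64210866 -0.3037504 ] [-0.04094088  6.64956077 -0.17087341]
```

View pics/s4.png

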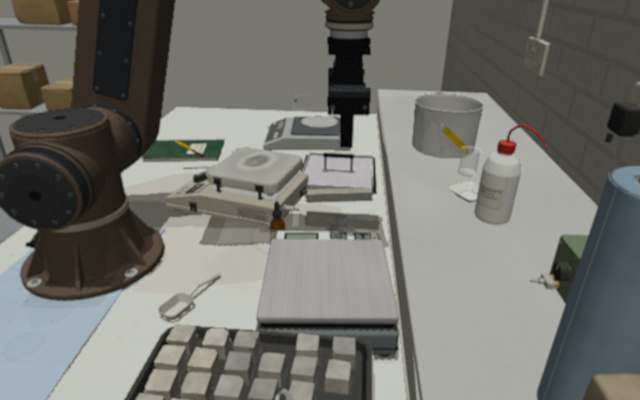

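>>> step_arm([
  [0,0.5,0,0],
  [0,0.9,0,0],
  [0,0.9,0,0],
  [0,0.9,0,0],
  [0,0.9,0,0],
  [0,0.9,0,0],
  [0,0.9,0,0],
  [-0.4,0.7,-0.17,0],
  [-0.5,0,0,0],
  [0,0,0,0],
  [0,0,0,0],
])

```text
t: 11.4
eef_pos: [539.5, 304.1, 257.5]
tcp_rot: [-2.543, 1.568, -2.749]
ft_force: [0.6, -0.7, -0.2]
opening: 0.501
```

Run:
```python
from h import *
st=state(); print(tyaw(st), st['eef_pos'], st['ft_force'])
w=read_camera('wrist'); cv2.imwrite('pics/w5.png',w[:,:,::-1])
w=read_camera('top'); cv2.imwrite('pics/top5.png',w[:,:,::-1])
```

```text
78.17309425548191 [539.50629083 304.14070477 257.46257746] [ 0.57877893 -0.67934002 -0.20240725]
```

View pics/w5.png

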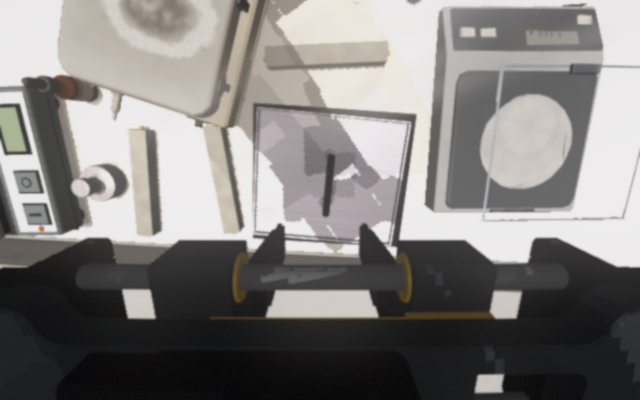

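View pics/top5.png

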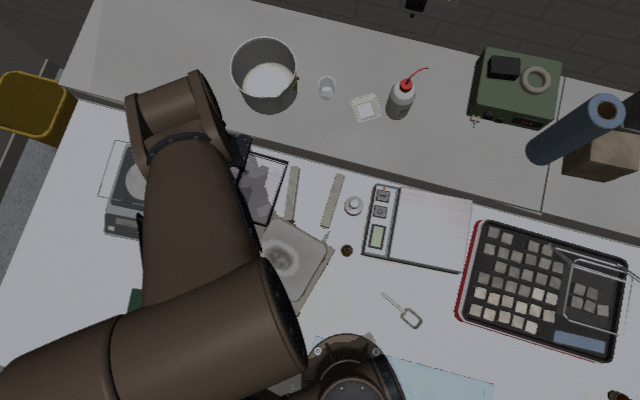

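Run:
```python
from h import *
st=state(); c=cam('wrist',st)
im=cv2.imread('pics/w5.png'); g=im.max(2)
m=((g<60)*255).astype(np.uint8); m[:140]=0; m[232:]=0; m[:,:290]=0; m[:,370:]=0
n,l,s,ce=cv2.connectedComponentsWithStats(m); 
i=1+np.argmax(s[1:,4]); print(s[i],ce[i])
ys,xs=np.where(l==i)
# per-row centre
P=np.array([onplane(c,(xs[ys==r].mean(),r),61)[:2] for r in range(ys.min(),ys.max()+1)])
print(P[0],P[-1],P.mean(0))
mid=(P[0]+P[-1])/2
u,sv,vt=np.linalg.svd(P-P.mean(0)); d=vt[0]*np.sign(vt[0][0]); print('yaw',np.degrees(np.arctan2(d[1],d[0])),'mid',mid)
# floor/rim corners outer rim z=16
o=im[90:260,230:430]; cv2.imwrite('pics/w5z.png',cv2.resize(o,None,fx=3.5,fy=3.5,interpolation=cv2.INTER_CUBIC))
```

```text
[362 226   8   6  32] [364.53125 229.03125]
[611.70952606 348.04650376] [619.34475264 348.84590685] [615.40403216 347.88387853]
yaw 8.71182210717998 mid [615.52713935 348.44620531]
```

View pics/w5z.png

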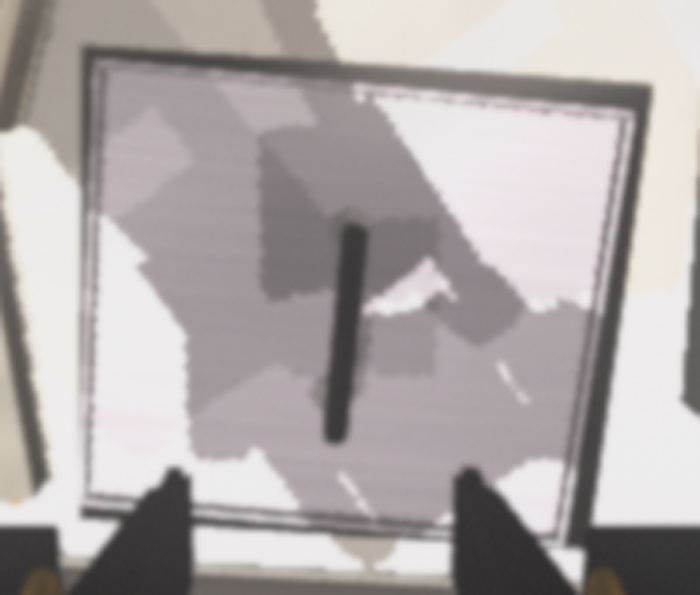

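Run:
```python
from h import *
st=state(); c=cam('wrist',st)
im=cv2.imread('pics/w5.png'); g=im.max(2)
m=((g<88)*255).astype(np.uint8); m[:140]=0; m[225:]=0; m[:,:310]=0; m[:,350:]=0
n,l,s,ce=cv2.connectedComponentsWithStats(m); 
i=1+np.argmax(s[1:,4]); print(s[i],ce[i])
ys,xs=np.where(l==i)
P=np.array([onplane(c,(xs[ys==r].mean(),r),61)[:2] for r in range(ys.min(),ys.max()+1)])
mid=(P[0]+P[-1])/2
u,sv,vt=np.linalg.svd(P-P.mean(0)); d=vt[0]*np.sign(vt[0][0]); print('len',np.hypot(*(P[0]-P[-1])),'yaw',np.degrees(np.arctan2(d[1],d[0])),'mid',mid,P.mean(0))
def z(p): return (p[0]/3.5+230-.35,p[1]/3.5+90-.35)
Q=np.array([onplane(c,z(p),16)[:2] for p in [(95,60),(633,112),(575,537),(85,505)]])
print(Q.round(0),Q.mean(0))
for k in range(4):
    e=Q[(k+1)%4]-Q[k]; print(np.hypot(*e),np.degrees(np.arctan2(e[1],e[0])))
a=tyaw(st); print(a, go([*mid,257],st))
```

```text
[323 154  12  62 396] [328.32828283 183.12878788]
len 82.42709612770942 yaw -17.101275296982536 mid [545.62249285 310.30256684] [545.09636124 311.37705336]
[[426. 235.]
 [489. 442.]
 [667. 393.]
 [607. 182.]] [547.05635065 313.08914266]
216.20782806617206 72.86036971855678
184.15672002853077 -15.500991994545975
219.32303917428627 -105.83916109490868
189.07194696164322 163.529301954035
78.15913056608389 [0.01435498 0.14617488 0.09094354]
```

>>> step_arm([
  [0,0.17,0.1,0],
  [0,0,0,0.58],
  [0.5,0,0,0],
  [1,0,0,0],
  [1,0,0,0],
  [0.7,0,0,0],
  [0,0,0,0],
  [0,0,0,0],
])

```text
t: 12.5
eef_pos: [547.4, 312.4, 100.3]
tcp_rot: [0.749, 1.569, 0.462]
ft_force: [-0.1, 0.1, 1.0]
opening: 0.5
```

Run:
```python
from h import *
st=state(); print(tyaw(st), st['eef_pos'], st['ft_force'],go([546,311.5,35],st))
w=read_camera('wrist'); cv2.imwrite('pics/w6.png',w[:,:,::-1])
```

```text
73.55535970713913 [547.41046548 312.37282331 100.2827594 ] [-0.09299899  0.1178549   1.02886395] [ 1.30560499 -0.02604128 -0.02352477]
```

View pics/w6.png

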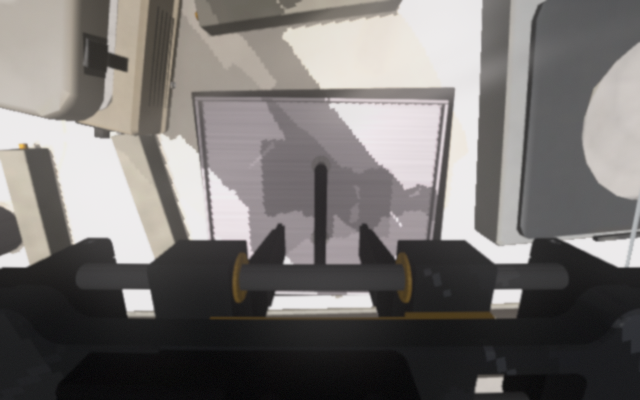

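>>> step_arm([
  [0.5,0,-0.02,0],
  [0.5,0,0,0],
  [0.3,0,0,0],
  [0,0,0,0],
])

```text
t: 13.05
eef_pos: [545.8, 312.3, 34.2]
tcp_rot: [-2.748, 1.571, -3.035]
ft_force: [0.7, 0.4, 0.5]
opening: 0.501
```

>>> step_arm([
  [0,0,0,0],
  [0,0,0,0],
  [0,0,0,0],
  [0,0,0,0],
  [0,0,0,0],
  [0,0,0,0],
  [0,0,0,0],
], jaw=1)

```text
t: 13.92
eef_pos: [545.7, 312.3, 34.3]
tcp_rot: [1.103, 1.571, 0.815]
ft_force: [-1.5, -0.4, 5.3]
opening: 0.101
```

>>> step_arm([
  [-0.1,0,0,0],
  [-0.3,0,0,0],
  [-0.6,0,0,0],
  [-1,0,0,0],
  [-1,0,0,0],
  [-0.8,0,0,0],
  [-0.4,0,0,0],
  [0,0,0,0],
  [0,0,0,0],
])

```text
t: 15.05
eef_pos: [545.2, 312.1, 243.3]
tcp_rot: [-2.497, 1.57, -2.784]
ft_force: [0.0, -0.3, -3.2]
opening: 0.102
```

Run:
```python
from h import *
st=state(); print(tyaw(st), st['eef_pos'], st['ft_force'],st['opening'])
w=read_camera('wrist'); cv2.imwrite('pics/w7.png',w[:,:,::-1])
w=read_camera('side'); cv2.imwrite('pics/s7.png',w[:,:,::-1])
im=cv2.imread('pics/top5.png')[170:290,340:480]; cv2.imwrite('pics/t5z.png',cv2.convertScaleAbs(cv2.resize(im,None,fx=5,fy=5,interpolation=cv2.INTER_CUBIC),alpha=1.4))
```

```text
73.5586030655379 [545.18752121 312.05897517 243.34456246] [ 0.02202185 -0.32315507 -3.18678509] 0.10156889010490316
```

View pics/t5z.png

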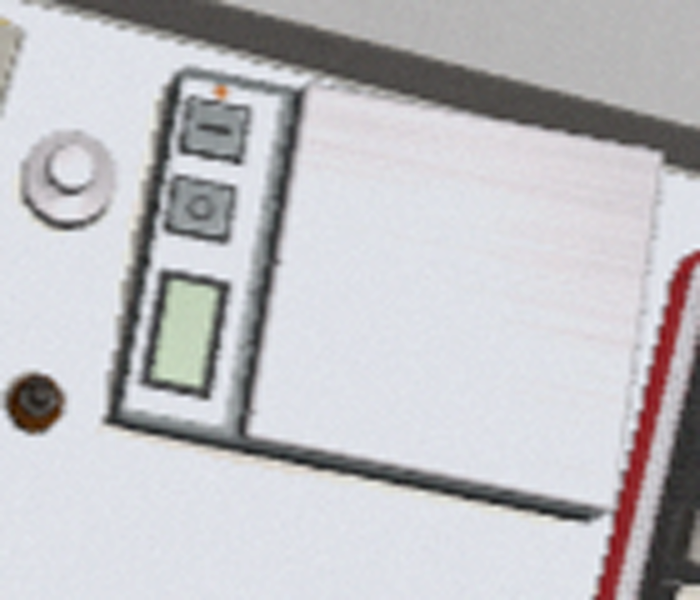

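View pics/s7.png

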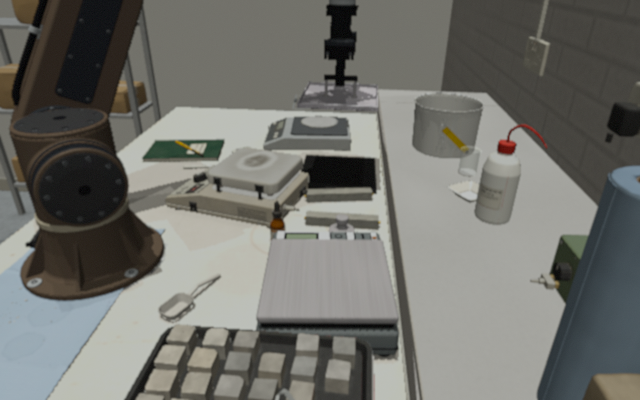

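View pics/w7.png

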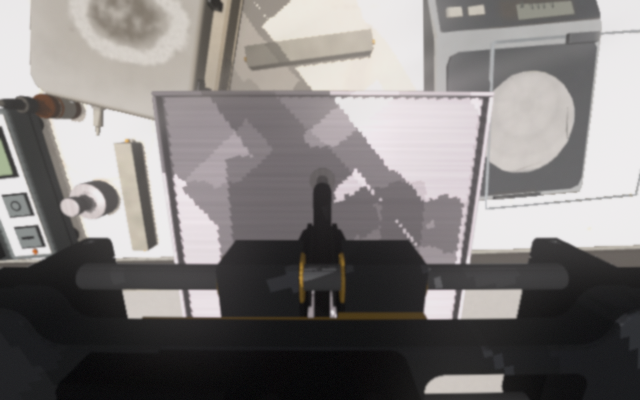

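Run:
```python
from h import *
c=cam('top')
def z(p,h): return onplane(c,(p[0]/5+340-.4,p[1]/5+170-.4),h)[:2]
def q(pts,h,off=(0,0)):
    Q=np.array([z(p,h) for p in pts]); print(Q.round(0).tolist(),Q.mean(0).round(1))
    for k in range(4):
        e=Q[(k+1)%4]-Q[k]; print('  ',np.hypot(*e).round(1),((np.degrees(np.arctan2(e[1],e[0]))+45)%90-45).round(1))
    return Q.mean(0)
q([(308,82),(662,155),(607,510),(248,437)],80)
T=q([(175,178),(236,183),(228,242),(165,232)],58)
Rk=q([(187,100),(248,105),(242,162),(178,152)],58)
d=Rk-T; print(T,Rk,np.degrees(np.arctan2(d[1],d[0])),np.hypot(*d))
# keypad housing z=54 outer left edge line & near
A=z((178,72),54);B=z((108,422),54); d=A-B;print('left edge yaw',np.degrees(np.arctan2(d[1],d[0])),np.hypot(*d),(A+B)/2)
for y in (-11.5,-12,-12.5):
  a=np.radians(y);RR=np.array([[np.cos(a),-np.sin(a)],[np.sin(a),np.cos(a)]])
  print(y,T-RR@[22,142],Rk-RR@[68,142],(A+B)/2-RR@[0,168])
print('weight knob',z((72,168),58))
# tray held
st=state();w=cam('wrist',st)
P=np.array([onplane(w,p,st['eef_pos'][2]-30.3+12) for p in [(154,95),(491,95)]]); Rt=tool(st)
print((P-st['eef_pos'])@Rt)
```

```text
[[524.0, -149.0], [485.0, -341.0], [293.0, -300.0], [330.0, -112.0]] [ 408.  -225.5]
   196.1 -11.7
   196.1 -11.9
   192.3 -11.0
   198.2 -10.8
[[474.0, -77.0], [472.0, -111.0], [438.0, -106.0], [444.0, -71.0]] [457.  -91.6]
   34.0 -4.4
   33.7 -8.7
   35.2 -8.7
   31.1 -11.1
[[519.0, -85.0], [516.0, -119.0], [484.0, -115.0], [489.0, -79.0]] [502.  -99.5]
   34.3 -4.4
   32.9 -7.0
   36.0 -8.7
   30.4 -10.4
[457.0346529  -91.60939227] [502.03275588 -99.49205406] -9.936121169218017 45.68331893377516
left edge yaw -11.772204332510238 201.55610589786812 [437.48455112 -59.88065524]
-11.5 [ 407.16606271 -226.37260577] [ 407.08762928 -225.08434258] [ 403.99073814 -224.50800562]
-12 [ 405.99194559 -225.93229438] [ 405.99525894 -224.25101839] [ 402.55538707 -224.20945216]
-12.5 [ 404.82171557 -225.48175378] [ 404.91020222 -223.40819333] [ 401.12269598 -223.89838444]
weight knob [479.5714967  -20.01583619]
[[  18.57863464 -106.41269357  -90.51836935]
 [  18.30512543  107.39165994  -90.40364943]]
```

>>> step_arm([
  [0,-0.2,0,0],
  [0,-0.4,0,0],
  [0,-0.6,0.05,0],
  [0,-0.7,0.05,0],
  [0,-0.7,0.05,0],
  [0,-0.7,0.05,0],
  [0,-0.7,0.05,0],
  [0,-0.7,0.05,0],
  [0,-0.7,0.05,0],
  [0,-0.7,0,0],
  [0,-0.7,0,0],
  [0,-0.7,0,0],
  [0,-0.7,0,0],
  [0,-0.7,0,0],
  [0,-0.7,0,0],
  [0,-0.6,0,0],
  [0,-0.5,0,0],
  [0,-0.4,0,-0.3],
  [0,0,0,-0.33],
  [0,0,0,0],
])

```text
t: 17.65
eef_pos: [404.3, -225.3, 244.1]
tcp_rot: [2.55, 1.571, 2.35]
ft_force: [-0.1, -0.6, -3.1]
opening: 0.106
```

Run:
```python
from h import *
st=state(); print(tyaw(st), st['eef_pos'], st['ft_force'],st['opening'],go([405,-225,110.3],st))
w=read_camera('wrist'); cv2.imwrite('pics/w8.png',w[:,:,::-1])
```

```text
78.52173464653073 [ 404.30114467 -225.26140915  244.08012035] [-0.1441066  -0.64616078 -3.11878194] 0.10562410838110983 [2.67560152 0.00769373 0.01297173]
```

View pics/w8.png

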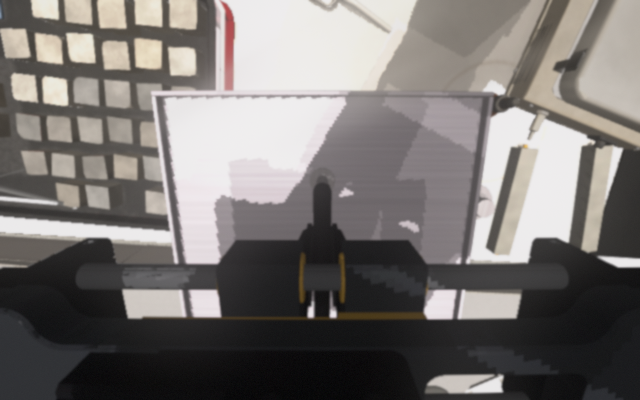

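>>> step_arm([
  [0.3,0,0,0],
  [0.6,0,0,0],
  [0.7,0,0,0],
  [0.5,0,0,0],
  [0.3,0,0,0],
  [0.15,0,0,0],
  [0,0,0,0],
  [0,0,0,0],
])

```text
t: 18.7
eef_pos: [405.5, -225.1, 117.2]
tcp_rot: [-0.373, 1.57, -0.572]
ft_force: [-0.5, -0.0, -1.8]
opening: 0.103
```

Run:
```python
from h import *
st=state(); print(tyaw(st), st['eef_pos'], st['ft_force'],st['opening'],go([405,-225,110.3],st))
w=read_camera('side'); cv2.imwrite('pics/s8.png',w[:,:,::-1])
w=read_camera('wrist'); cv2.imwrite('pics/w8b.png',w[:,:,::-1])
```

```text
78.59348563888912 [ 405.54194491 -225.11641417  117.1765871 ] [-0.47276239 -0.00536554 -1.78081962] 0.10342250253617827 [ 0.1375221   0.00018497 -0.01120356]
```

View pics/s8.png

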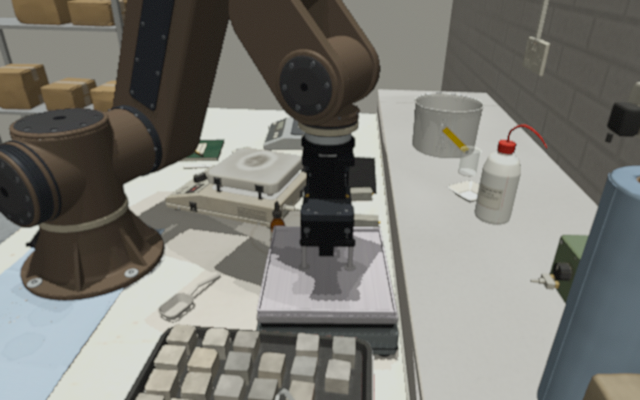

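View pics/w8b.png

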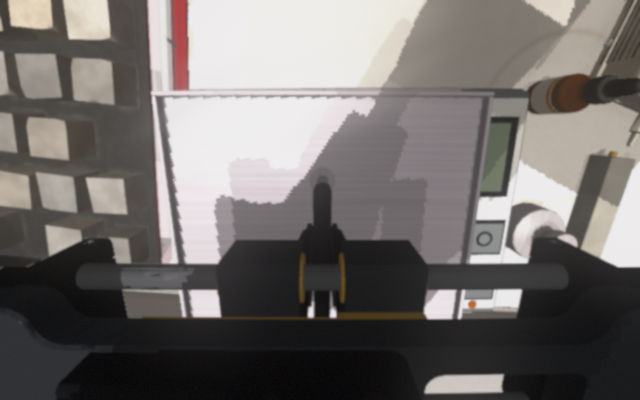

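>>> step_arm([
  [0.06,0,0,0],
  [0.04,0,0,0],
  [0.03,0,0,0],
  [0.02,0,0,0],
  [0,0,0,0],
  [0,0,0,0],
])

```text
t: 19.55
eef_pos: [405.4, -225.0, 110.3]
tcp_rot: [-0.401, 1.57, -0.6]
ft_force: [-4.9, 2.5, 18.9]
opening: 0.103
```

>>> step_arm([
  [-0.01,0,0,0],
  [0,0,0,0],
  [0,0,0,0],
  [0,0,0,0],
  [0,0,0,0],
  [-0.2,0,0,0],
  [-0.6,0,0,0],
  [-1,0,0,0],
  [-0.6,0,0,0],
  [0,0,0,0],
], jaw=0.5)

```text
t: 20.8
eef_pos: [406.0, -225.4, 232.0]
tcp_rot: [-0.429, 1.566, -0.628]
ft_force: [0.4, 0.1, -0.4]
opening: 0.502
```

Run:
```python
from h import *
st=state(); print(tyaw(st), st['eef_pos'], st['ft_force'],go([479.6,-20,230],st))
w=read_camera('wrist'); cv2.imwrite('pics/w9.png',w[:,:,::-1])
w=read_camera('top'); cv2.imwrite('pics/top9.png',w[:,:,::-1])
```

```text
78.60392075796746 [ 405.95619871 -225.37953334  232.03393704] [ 0.3796605   0.0935413  -0.43728601] [0.03491831 4.31770576 0.63207385]
```

View pics/w9.png

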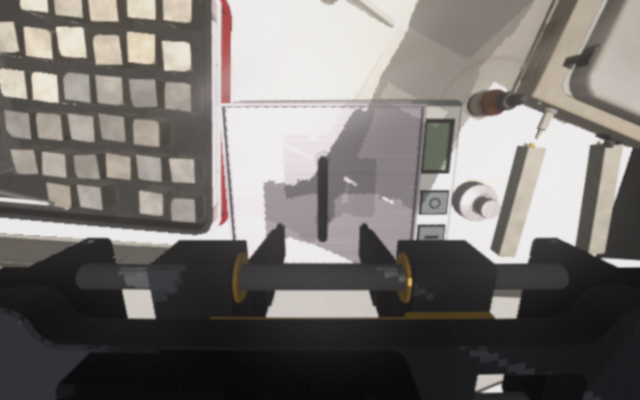

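View pics/top9.png

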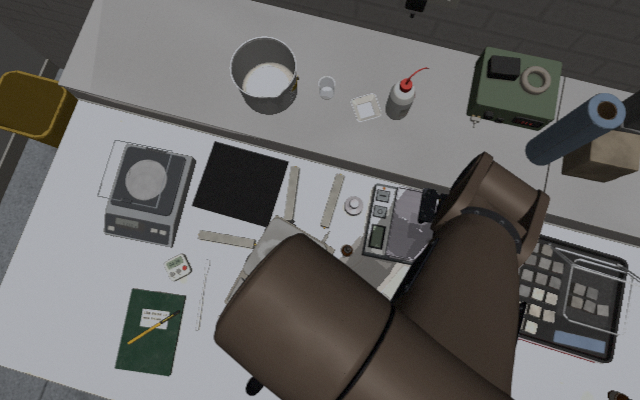

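>>> step_arm([
  [0,0.5,0.1,0],
  [0,0.9,0.15,0],
  [0,0.9,0.15,0],
  [0,0.9,0.15,0],
  [0,0.8,0.08,0],
  [0,0.32,0,0],
  [0,0,0,0],
  [0,0,0,0],
])

```text
t: 21.9
eef_pos: [478.6, -20.4, 229.3]
tcp_rot: [-2.988, 1.57, 3.095]
ft_force: [-0.3, 0.6, -0.5]
opening: 0.499
```

Run:
```python
from h import *
st=state(); c=cam('wrist',st); w=read_camera('wrist'); cv2.imwrite('pics/w10.png',w[:,:,::-1])
print(tyaw(st), st['eef_pos'],go([479.6,-20,35],st), proj(c,[479.6,-20,58]))
```

```text
78.55901755155878 [478.61352436 -20.36425312 229.31254816] [3.88623643 0.01147005 0.02058525] [322.19495867 186.41691682]
```

View pics/w10.png

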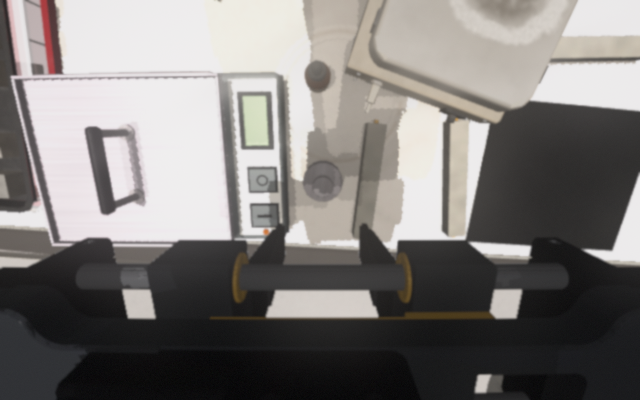

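>>> step_arm([
  [0.5,0,0,0],
  [0.9,0,0,0],
  [0.9,0,0,0],
  [0.8,0,0,0],
  [0.5,0,0,0],
  [0.26,0,0,0],
  [0,0,0,0],
  [0,0,0,0],
])

```text
t: 22.95
eef_pos: [479.4, -19.8, 37.5]
tcp_rot: [0.081, 1.569, -0.118]
ft_force: [0.3, 0.0, 0.5]
opening: 0.501
```

>>> step_arm([
  [0,0,0,0],
  [0,0,0,0],
  [0,0,0,0],
  [0,0,0,0],
  [0,0,0,0],
  [0,0,0,0],
], jaw=1)

```text
t: 23.7
eef_pos: [479.1, -19.6, 36.9]
tcp_rot: [-0.077, 1.57, -0.276]
ft_force: [-0.4, -3.0, 6.5]
opening: 0.262
```

>>> step_arm([
  [-0.2,0,0,0],
  [-0.6,0,0,0],
  [-1,0,0,0],
  [-1,0,0,0],
  [-0.8,0,0,0],
  [0,0,0,0],
  [0,0,0,0],
])

```text
t: 24.58
eef_pos: [478.1, -19.3, 215.6]
tcp_rot: [3.079, 1.569, 2.88]
ft_force: [0.5, -0.2, -5.9]
opening: 0.267
```

Run:
```python
from h import *
st=state(); print(tyaw(st), st['eef_pos'],st['ft_force'],st['opening'],go([550,313,215],st))
w=read_camera('wrist'); cv2.imwrite('pics/w11.png',w[:,:,::-1])
```

```text
78.6014142221237 [478.11216449 -19.26452214 215.55257556] [ 0.52126742 -0.1705399  -5.88079708] 0.2668825253733871 [0.01166976 6.79836612 0.09609084]
```

View pics/w11.png

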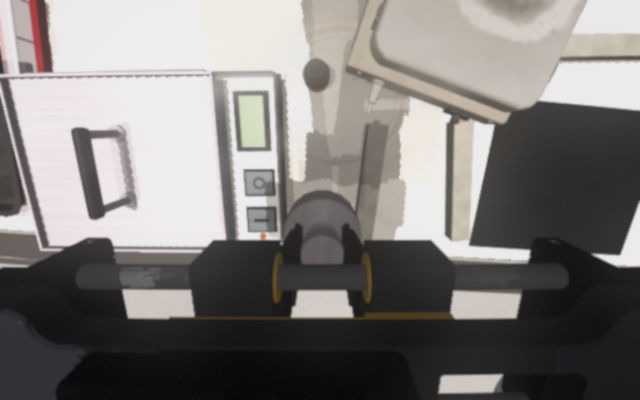

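>>> step_arm([
  [0,0.4,0,0],
  [0,0.8,0,0],
  [0,0.9,0.05,0],
  [0,0.9,0.05,0],
  [0,0.9,0,0],
  [0,0.9,0,0],
  [0,0.9,0,0],
  [0,0.7,0,0],
  [0,0.4,0,0],
  [0.4,0,0,0],
  [0.9,0,0,0],
  [0.9,0,0,0],
  [0.7,0,0,0],
  [0.3,0,0,0],
  [0,0,0,0],
  [0,0,0,0],
])

```text
t: 26.62
eef_pos: [551.7, 313.0, 57.9]
tcp_rot: [0.646, 1.569, 0.447]
ft_force: [0.2, 0.7, -4.9]
opening: 0.26
```

Run:
```python
from h import *
st=state(); print(tyaw(st), st['eef_pos'],st['ft_force'],go([550,313,41],st))
w=read_camera('wrist'); cv2.imwrite('pics/w12.png',w[:,:,::-1])
```

```text
78.59127476651459 [551.73356389 313.00260889  57.92072348] [ 0.23689493  0.69743957 -4.9430605 ] [ 0.33835498 -0.00729293 -0.03448443]
```

View pics/w12.png

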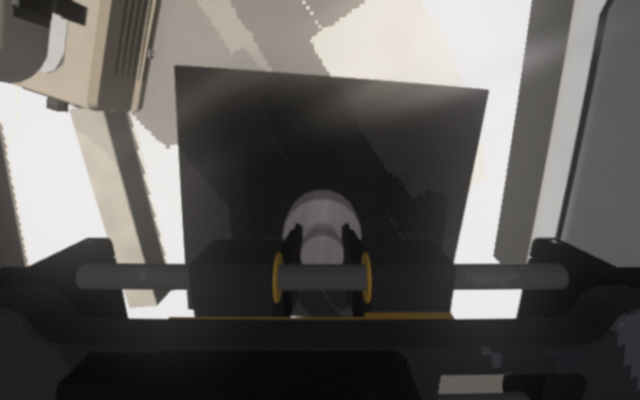

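>>> step_arm([
  [0.15,0,0,0],
  [0.08,0,0,0],
  [0.05,0,0,0],
  [0.03,0,0,0],
  [0.02,0,0,0],
  [0,0,0,0],
  [0,0,0,0],
])

```text
t: 27.55
eef_pos: [551.1, 312.9, 41.0]
tcp_rot: [0.653, 1.57, 0.454]
ft_force: [-4.8, -1.4, 6.2]
opening: 0.257
```

>>> step_arm([
  [0,0,0,0],
  [0,0,0,0],
  [0,0,0,0],
  [0,0,0,0],
  [0,0,0,0],
  [-0.2,0,0,0],
  [-0.6,0,0,0],
  [-1,0,0,0],
  [-1,0,0,0],
  [-0.9,0,0,0],
  [0,0,0,0],
  [0,0,0,0],
], jaw=0.4)

```text
t: 29.05
eef_pos: [550.7, 312.7, 225.0]
tcp_rot: [-2.716, 1.57, -2.915]
ft_force: [-1.1, -0.8, 0.1]
opening: 0.598
```

Run:
```python
from h import *
st=state(); print(tyaw(st), st['eef_pos'],st['ft_force'],st['opening'],go([458,-92,120],st))
w=read_camera('wrist'); cv2.imwrite('pics/w13.png',w[:,:,::-1])
w=read_camera('top'); cv2.imwrite('pics/top13.png',w[:,:,::-1])
```

```text
78.59819460566806 [550.66822147 312.67007283 224.98018392] [-1.13254504 -0.82769746  0.08473387] 0.5979088784685301 [ 2.10069416 -8.29980518 -0.21624185]
```

View pics/w13.png

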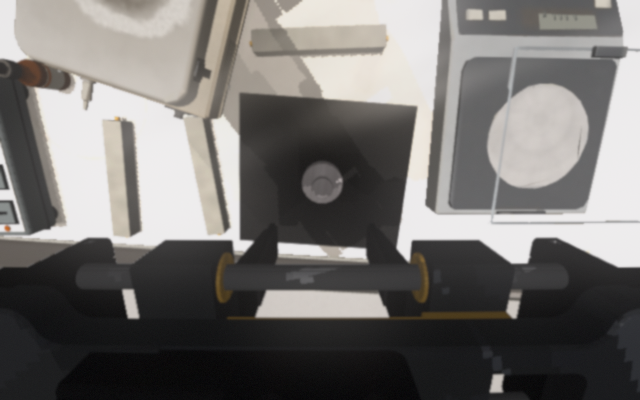

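View pics/top13.png

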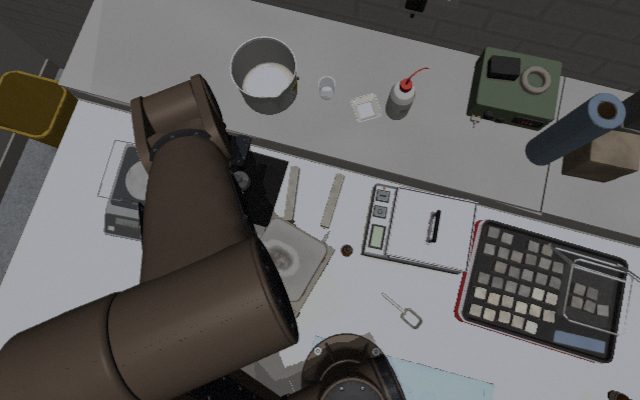

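>>> step_arm([
  [0,-0.5,0,0],
  [0,-0.9,0,0],
  [0,-0.9,0,0],
  [0,-0.9,0,0],
  [0,-0.9,0,0],
  [0,-0.9,-0.1,0],
  [0,-0.9,-0.1,0],
  [0,-0.9,0,0],
  [0,-0.8,0,0],
  [0,-0.5,0,0],
  [0,-0.2,0,0],
  [0,0,0,0],
  [0,0,0,0],
], jaw=1)

```text
t: 30.78
eef_pos: [459.3, -91.2, 224.9]
tcp_rot: [2.611, 1.57, 2.413]
ft_force: [0.3, 0.5, -0.1]
opening: 0.002
```

Run:
```python
from h import *
st=state(); c=cam('wrist',st); print(tyaw(st), st['eef_pos'],st['ft_force'],st['opening'],go([457.5,-91.5,80],st),proj(c,[457.5,-91.5,58]),proj(c,[502.5,-100.5,58]))
w=read_camera('wrist'); cv2.imwrite('pics/w14.png',w[:,:,::-1])
im=cv2.imread('pics/top13.png')[170:290,340:480]; cv2.imwrite('pics/t13z.png',cv2.convertScaleAbs(cv2.resize(im,None,fx=5,fy=5,interpolation=cv2.INTER_CUBIC),alpha=1.4))
```

```text
78.63917227277672 [459.28689809 -91.24961854 224.8895856 ] [ 0.31516134  0.51302028 -0.14831207] 0.0018682040694883106 [ 2.89780416 -0.01275892 -0.03267058] [321.20008147 185.04138978] [321.2645235  220.89606491]
```

View pics/w14.png

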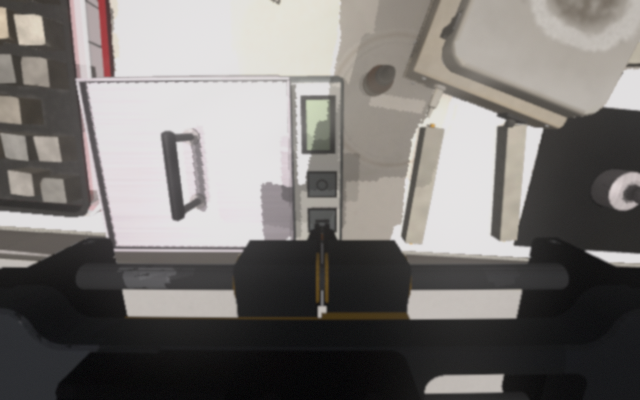

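View pics/t13z.png

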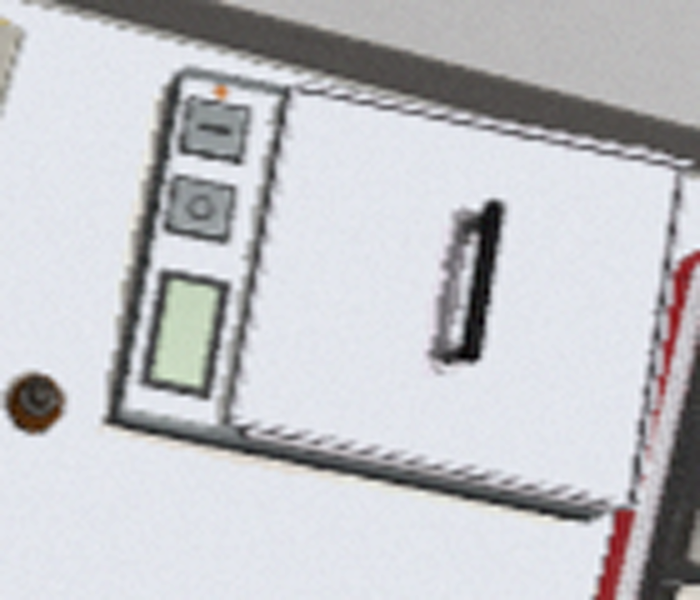

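>>> step_arm([
  [0.5,-0.02,-0.03,0],
  [0.9,0,0,0],
  [0.9,0,0,0],
  [0.6,0,0,0],
  [0.25,0,0,0],
  [0,0,0,0],
  [0,0,0,0],
])

```text
t: 31.7
eef_pos: [458.1, -92.7, 68.6]
tcp_rot: [-0.09, 1.569, -0.288]
ft_force: [0.1, -0.7, -0.3]
opening: 0.009
```

Run:
```python
from h import *
st=state(); c=cam('wrist',st); print(tyaw(st), st['eef_pos'],st['ft_force'],go([457.5,-91.5,58],st))
w=read_camera('wrist'); cv2.imwrite('pics/w15.png',w[:,:,::-1])
c=cam('top')
def z(p,h): return onplane(c,(p[0]/5+340-.4,p[1]/5+170-.4),h)[:2]
a=z((493,205),137);b=z((460,360),137);d=a-b;print('grip',(a+b)/2,np.hypot(*d),np.degrees(np.arctan2(d[1],d[0])))
Q=np.array([z(p,92) for p in [(288,88),(682,168),(632,510),(230,425)]])
print(Q.mean(0))
for k in range(4):
        e=Q[(k+1)%4]-Q[k]; print('  ',np.hypot(*e).round(1),((np.degrees(np.arctan2(e[1],e[0]))+45)%90-45).round(1))
```

```text
78.61872380208837 [458.1403004  -92.69689871  68.59294958] [ 0.10316167 -0.68894908 -0.2749499 ] [ 0.21182698  0.02097165 -0.0176288 ]
grip [ 406.06883789 -221.45773598] 82.56017953910654 -14.183545615576358
[ 405.33525223 -223.14109667]
   215.5 -11.5
   186.2 -11.6
   213.3 -11.5
   186.2 -10.9
```

View pics/w15.png

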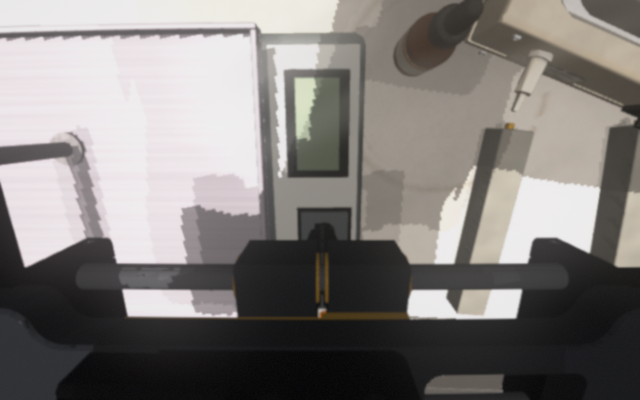

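>>> step_arm([
  [0.1,0.02,0,0],
  [0.06,0,0,0],
  [0.02,0,0,0],
  [0,0,0,0],
  [0,0,0,0],
])

```text
t: 32.38
eef_pos: [457.8, -91.7, 58.6]
tcp_rot: [1.097, 1.571, 0.898]
ft_force: [-0.9, 0.1, 0.4]
opening: 0.005
```

>>> step_arm([
  [0.02,0,0,0],
  [0.01,0,0,0],
  [0,0,0,0],
])

```text
t: 32.75
eef_pos: [457.9, -91.7, 57.3]
tcp_rot: [0.074, 1.57, -0.125]
ft_force: [-0.6, -0.1, 5.6]
opening: 0.005
```

>>> step_arm([
  [0.01,0,0,0],
  [0.005,0,0,0],
  [0,0,0,0],
])

```text
t: 33.12
eef_pos: [457.8, -91.7, 56.7]
tcp_rot: [0.024, 1.57, -0.175]
ft_force: [-1.5, -0.5, 8.1]
opening: 0.008
```

Force is 8.1 N. I'll hold for over half a second, then rise.

>>> step_arm([
  [0,0,0,0],
  [0,0,0,0],
  [0,0,0,0],
  [0,0,0,0],
  [0,0,0,0],
  [0,0,0,0],
])

```text
t: 33.88
eef_pos: [457.8, -91.7, 56.7]
tcp_rot: [0.058, 1.57, -0.141]
ft_force: [-2.0, 0.3, 7.8]
opening: 0.007
```

Run:
```python
from h import *
st=state(); print(st['eef_pos'],st['ft_force'])
w=read_camera('wrist'); cv2.imwrite('pics/w16.png',w[:,:,::-1])
```

```text
[457.82519096 -91.7171543   56.72545914] [-2.03724313  0.30409566  7.77593162]
```

>>> step_arm([
  [-0.3,0,0,0],
  [-0.8,0,0,0],
  [-1,0,0,0],
  [-1,0,0,0],
  [0,0.9,0,0],
  [0,0.9,0,0],
  [0,0.9,0,0],
  [0,0,0,0],
  [0,0,0,0],
], jaw=0.5)

```text
t: 35.05
eef_pos: [484.2, 40.4, 211.2]
tcp_rot: [-2.721, 1.57, -2.919]
ft_force: [-0.1, -0.5, -0.1]
opening: 0.503
```

Run:
```python
from h import *
st=state(); print(tyaw(st),st['eef_pos'],st['ft_force'])
w=read_camera('wrist'); cv2.imwrite('pics/w17.png',w[:,:,::-1])
w=read_camera('top'); cv2.imwrite('pics/top17.png',w[:,:,::-1])
```

```text
78.63234129838489 [484.22336321  40.44667781 211.21208576] [-0.11428059 -0.45085519 -0.05514266]
```

View pics/w16.png

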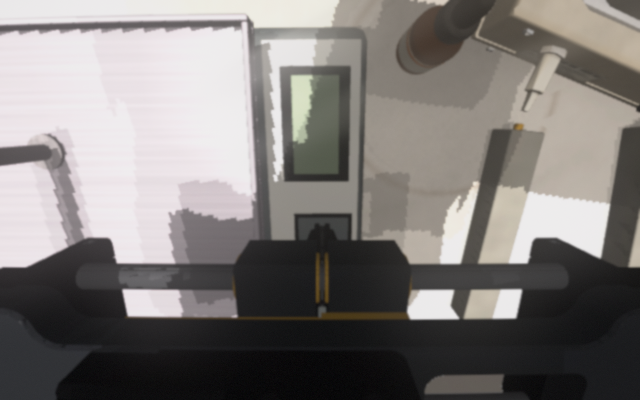

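View pics/w17.png

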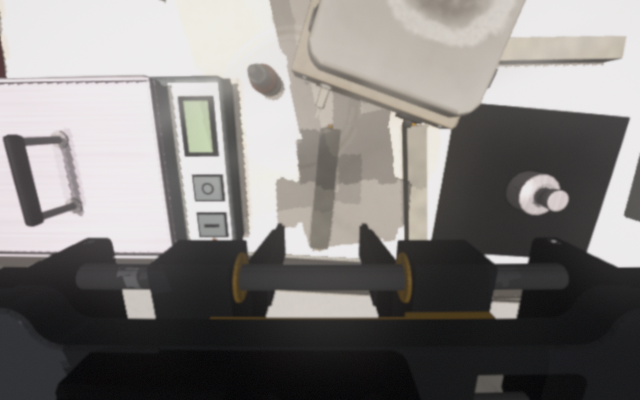

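View pics/top17.png

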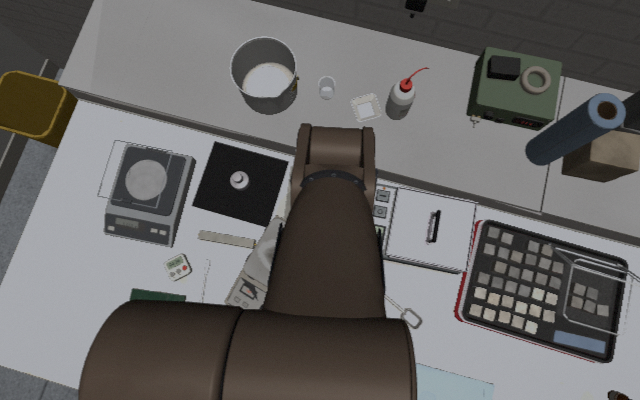

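Run:
```python
from h import *
im=cv2.imread('pics/top13.png')[155:245,270:370]; cv2.imwrite('pics/b13z.png',cv2.convertScaleAbs(cv2.resize(im,None,fx=6,fy=6,interpolation=cv2.INTER_CUBIC),alpha=1.4))
im=cv2.imread('pics/w17.png')[100:260,270:470]; cv2.imwrite('pics/b17z.png',cv2.resize(im,None,fx=3.5,fy=3.5,interpolation=cv2.INTER_CUBIC))
```

```text
(no output)
```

View pics/b13z.png

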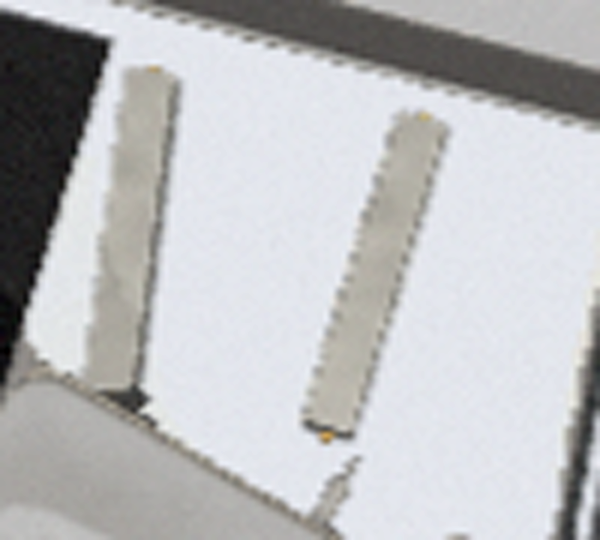

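View pics/b17z.png

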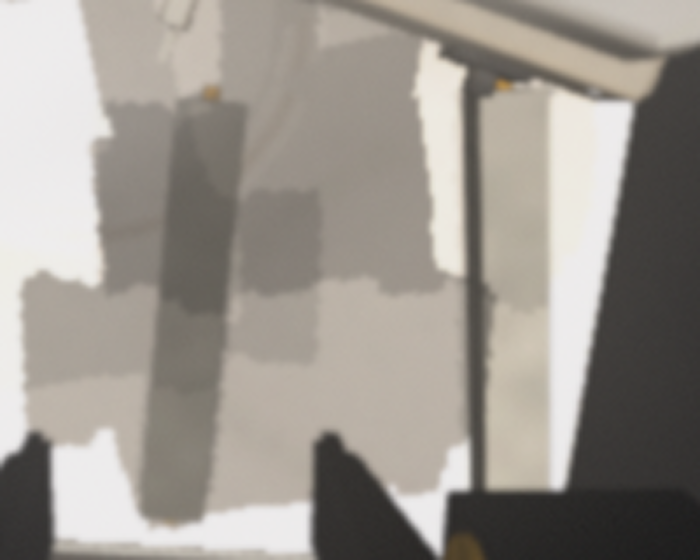

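Run:
```python
from h import *
c=cam('top'); st=state(); w=cam('wrist',st)
def t(p): return onplane(c,(p[0]/6+270-.4,p[1]/6+155-.4),25)[:2]
def ww(p): return onplane(w,(p[0]/3.5+270-.35,p[1]/3.5+100-.35),25)[:2]
def rep(n,Q):
    Q=np.array(Q); far=(Q[0]+Q[1])/2; near=(Q[2]+Q[3])/2; d=far-near
    print(n,'ctr',Q.mean(0).round(1),'len',np.hypot(*d).round(1),'wid',np.hypot(*(Q[0]-Q[1])).round(1),'yaw',np.degrees(np.arctan2(d[1],d[0])).round(1),'near',near.round(0))
rep('B top',[t(p) for p in [(398,115),(445,130),(352,430),(305,418)]])
rep('B wr',[ww(p) for p in [(205,520),(140,512),(178,102),(243,102)]])
rep('A top',[t(p) for p in [(123,68),(178,78),(138,392),(86,380)]])
rep('A wr',[ww(p) for p in [(480,490),(550,490),(548,90),(478,90)]])
```

```text
B top ctr [495.5  40.7] len 154.6 wid 24.0 yaw -16.5 near [421.  63.]
B wr ctr [495.   40.7] len 156.9 wid 25.5 yaw -16.5 near [420.  63.]
A top ctr [516.3 158.7] len 155.6 wid 27.5 yaw -5.4 near [439. 166.]
A wr ctr [511.4 159. ] len 150.5 wid 27.3 yaw -6.4 near [437. 167.]
```

>>> step_arm([
  [0,0.05,0.22,0.64],
  [0.5,0,0,0],
  [0.9,0,0,0],
  [0.9,0,0,0],
  [0.7,0,0,0],
  [0.3,0,0,0],
  [0,0,0,0],
  [0,0,0,0],
])

```text
t: 36.15
eef_pos: [496.3, 40.7, 47.5]
tcp_rot: [0.282, 1.569, -0.006]
ft_force: [-0.5, -0.4, 0.2]
opening: 0.503
```

Run:
```python
from h import *
st=state(); print(tyaw(st),st['eef_pos'],st['ft_force'],go([495.3,40.7,12],st))
w=read_camera('wrist'); cv2.imwrite('pics/w18.png',w[:,:,::-1])
```

```text
73.45851893068945 [496.33378837  40.67111184  47.47517897] [-0.49637307 -0.42812204  0.20814742] [ 0.70946658 -0.0056761  -0.02116856]
```

View pics/w18.png

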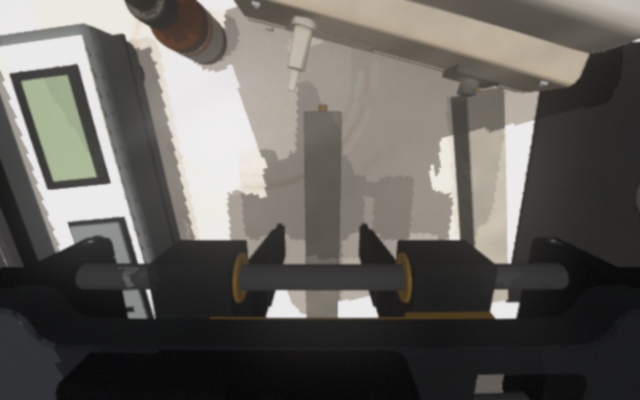

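>>> step_arm([
  [0.4,0,-0.02,0],
  [0.25,0,0,0],
  [0.06,0,0,0],
  [0,0,0,0],
])

```text
t: 36.7
eef_pos: [494.9, 41.2, 11.1]
tcp_rot: [1.033, 1.571, 0.745]
ft_force: [0.1, 0.5, 1.5]
opening: 0.5
```

>>> step_arm([
  [0,0,0,0],
  [0,0,0,0],
  [0,0,0,0],
  [0,0,0,0],
  [0,0,0,0],
], jaw=1)

```text
t: 37.33
eef_pos: [494.8, 41.2, 11.1]
tcp_rot: [0.505, 1.57, 0.217]
ft_force: [-0.9, 0.3, 5.4]
opening: 0.26
```

>>> step_arm([
  [-0.2,0,0,0],
  [-0.6,0,0,0],
  [-1,0,0,0],
  [-1,0,0,0],
  [-0.8,0,0,0],
  [0,0,0,0],
  [0,0,0,0],
])

```text
t: 38.2
eef_pos: [494.1, 41.2, 190.3]
tcp_rot: [-2.989, 1.57, 3.006]
ft_force: [0.3, 0.1, -1.9]
opening: 0.259
```

Run:
```python
from h import *
st=state(); print(tyaw(st),st['eef_pos'],st['ft_force'],st['opening'])
w=read_camera('wrist'); cv2.imwrite('pics/w19.png',w[:,:,::-1])
a=np.radians(-11.4); RR=np.array([[np.cos(a),-np.sin(a)],[np.sin(a),np.cos(a)]])
for y in (90,40,-65): print(y,np.array([405.5,-223])+RR@[0,y])
print(go([*(np.array([405.5,-223])+RR@[0,89]),200],st))
```

```text
73.47680028791807 [494.14601714  41.19054877 190.32323745] [ 0.29069979  0.0577431  -1.91306105] 0.2585286023066871
90 [ 423.28916063 -134.77559428]
40 [ 413.40629362 -183.78915302]
-65 [ 392.65227288 -286.71762635]
[-0.1926884  -3.79697693 -0.35609579]
```

View pics/w19.png

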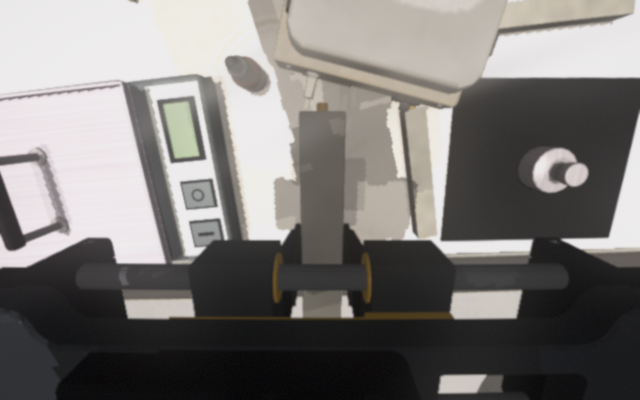

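>>> step_arm([
  [0,-0.4,-0.04,0],
  [0,-0.8,-0.08,0],
  [0,-0.9,-0.08,0],
  [0,-0.8,-0.08,0],
  [0,-0.6,-0.06,0],
  [0,-0.3,-0.02,0],
  [0,0,0,-0.64],
  [0,0,0,0],
  [0,0,0,0],
])

```text
t: 39.38
eef_pos: [423.5, -135.4, 190.5]
tcp_rot: [2.681, 1.57, 2.481]
ft_force: [-0.8, -0.1, -1.6]
opening: 0.259
```

Run:
```python
from h import *
st=state(); c=cam('wrist',st)
w=read_camera('wrist'); cv2.imwrite('pics/w20.png',w[:,:,::-1])
a=np.radians(-11.4); RR=np.array([[np.cos(a),-np.sin(a)],[np.sin(a),np.cos(a)]])
print(tyaw(st),st['eef_pos'],go([*(np.array([405.5,-223])+RR@[0,89]),94.1],st))
# project tray rim corners
for p in [(-95,109),(-95,-109),(-92,106),(-92,0)]: print(p, proj(c,[*(np.array([405.5,-223])+RR@np.array(p)),92]).round(1))
```

```text
78.53110418073516 [ 423.51323468 -135.41596541  190.52596742] [ 1.92852065 -0.00896638 -0.00565087]
(-95, 109) [343.3  98.2]
(-95, -109) [104. 100.]
(-92, 106) [339.9 101.7]
(-92, 0) [222.7 102.2]
```

View pics/w20.png

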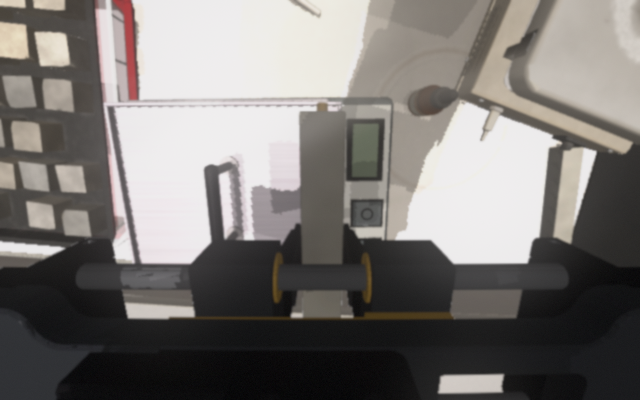

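>>> step_arm([
  [0.4,0,0,0],
  [0.6,0,0,0],
  [0.4,0,0,0],
  [0.25,0,0,0],
  [0.1,0,0,0],
  [0,0,0,0],
  [0,0,0,0],
])

```text
t: 40.3
eef_pos: [423.7, -135.9, 103.9]
tcp_rot: [-0.16, 1.57, -0.359]
ft_force: [-0.3, 0.4, -1.9]
opening: 0.26
```

Run:
```python
from h import *
st=state(); c=cam('wrist',st)
w=read_camera('wrist'); cv2.imwrite('pics/w21.png',w[:,:,::-1])
w=read_camera('side'); cv2.imwrite('pics/s21.png',w[:,:,::-1])
a=np.radians(-11.4); RR=np.array([[np.cos(a),-np.sin(a)],[np.sin(a),np.cos(a)]])
print(tyaw(st),st['eef_pos'],st['ft_force'],go([*(np.array([405.5,-223])+RR@[0,89]),94.1],st))
for p in [(-95,109),(-95,-109),(-92,106),(-92,0)]: print(p, proj(c,[*(np.array([405.5,-223])+RR@np.array(p)),92]).round(1))
```

```text
78.59360322180603 [ 423.7076915  -135.93939565  103.86015421] [-0.25318311  0.3615147  -1.94259766] [ 0.19519129  0.0011892  -0.01298227]
(-95, 109) [354.9  83.8]
(-95, -109) [ 3.  87.5]
(-92, 106) [349.8  89.1]
(-92, 0) [175.5  89.9]
```

View pics/w21.png

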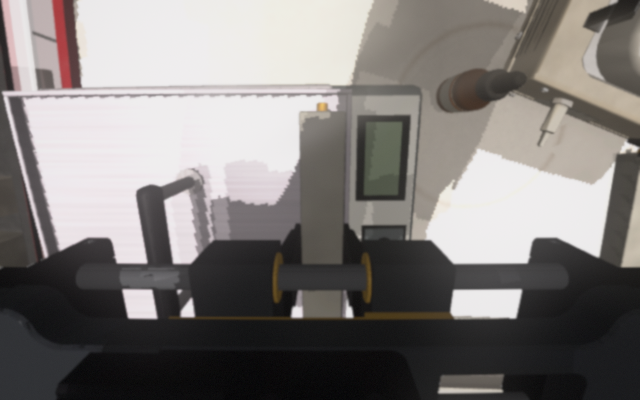

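View pics/s21.png

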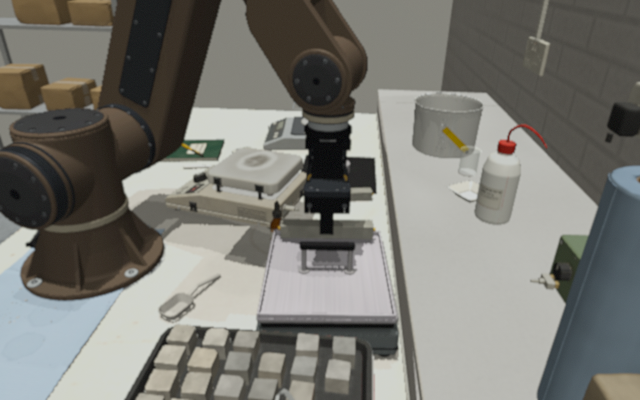

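Run:
```python
from h import *
im=cv2.imread('pics/w21.png')[70:250,240:440]; cv2.imwrite('pics/w21z.png',cv2.resize(im,None,fx=3.5,fy=3.3,interpolation=cv2.INTER_CUBIC))
```

```text
(no output)
```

View pics/w21z.png

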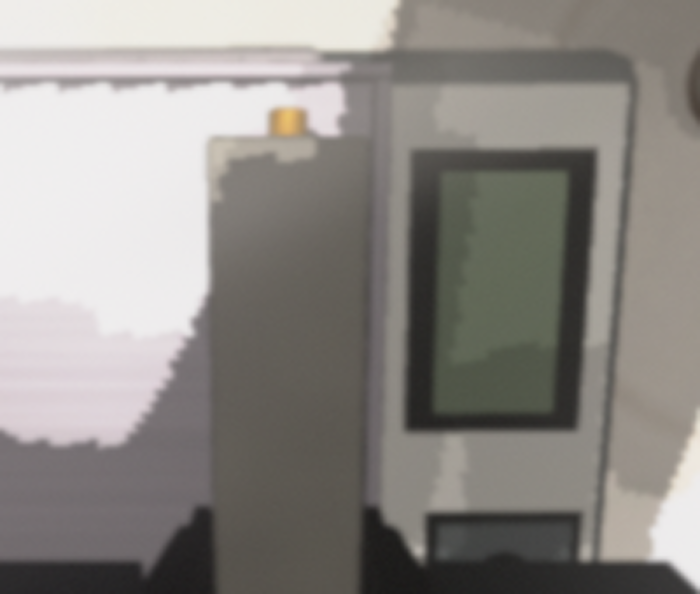

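>>> step_arm([
  [0.08,-0.02,0,0],
  [0.05,0,0,0],
  [0.03,0,0,0],
  [0,0,0,0],
  [0,0,0,0],
])

```text
t: 41.02
eef_pos: [423.3, -136.8, 95.4]
tcp_rot: [1.861, 1.571, 1.662]
ft_force: [0.2, -0.3, -1.2]
opening: 0.259
```

>>> step_arm([
  [0.02,0,0,0],
  [0,0,0,0],
  [0,0,0,0],
])

```text
t: 41.4
eef_pos: [423.3, -136.8, 94.4]
tcp_rot: [0.81, 1.571, 0.611]
ft_force: [0.2, 0.3, -1.1]
opening: 0.264
```

>>> step_arm([
  [0.015,0,0,0],
  [0,0,0,0],
  [0,0,0,0],
])

```text
t: 41.78
eef_pos: [423.3, -136.8, 94.1]
tcp_rot: [-0.075, 1.57, -0.274]
ft_force: [-1.5, 0.7, 8.0]
opening: 0.258
```

>>> step_arm([
  [0,0,0,0],
  [0,0,0,0],
  [0,0,0,0],
  [0,0,0,0],
  [-0.1,0,0,0],
  [-0.3,0,0,0],
  [-0.7,0,0,0],
  [-1,0,0,0],
  [-0.4,0,0,0],
  [0,0,0,0],
  [0,0,0,0],
], jaw=0.63)

```text
t: 43.15
eef_pos: [422.8, -136.6, 217.8]
tcp_rot: [2.798, 1.57, 2.599]
ft_force: [0.1, 0.1, -0.2]
opening: 0.371
```

Run:
```python
from h import *
st=state(); c=cam('wrist',st)
w=read_camera('wrist'); cv2.imwrite('pics/w22.png',w[:,:,::-1])
print(tyaw(st),st['eef_pos'],st['ft_force'],st['opening'],go([514,159,220],st))
```

```text
78.59557680365957 [ 422.82536627 -136.64020289  217.79557642] [ 0.07258825  0.14992961 -0.24951194] 0.371353466658778 [-0.04225399  6.15664357  0.61828445]
```

View pics/w22.png

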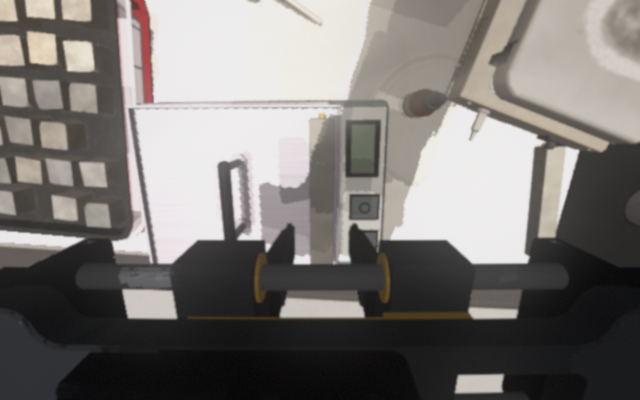

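>>> step_arm([
  [0,0.5,0.1,0],
  [0,0.9,0.1,0],
  [0,0.9,0.1,0],
  [0,0.9,0.1,0],
  [0,0.9,0.1,0],
  [0,0.9,0.1,0],
  [0,0.8,0,0],
  [0,0.36,0,0],
  [0,0,0,-0.7],
  [0,0,0,0],
  [0,0,0,0],
], jaw=0.5)

```text
t: 44.58
eef_pos: [513.4, 158.6, 218.3]
tcp_rot: [-2.835, 1.57, -2.939]
ft_force: [-0.2, -0.6, 0.6]
opening: 0.5
```

Run:
```python
from h import *
st=state(); c=cam('wrist',st)
w=read_camera('wrist'); cv2.imwrite('pics/w23.png',w[:,:,::-1])
print(tyaw(st),st['eef_pos'],go([514,159,12],st))
im=cv2.imread('pics/w23.png')[70:270,230:430]; cv2.imwrite('pics/w23z.png',cv2.resize(im,None,fx=3,fy=3,interpolation=cv2.INTER_CUBIC))
```

```text
84.04603312806907 [513.43861508 158.59891142 218.30226085] [4.12603643 0.00992971 0.01282009]
```

View pics/w23z.png

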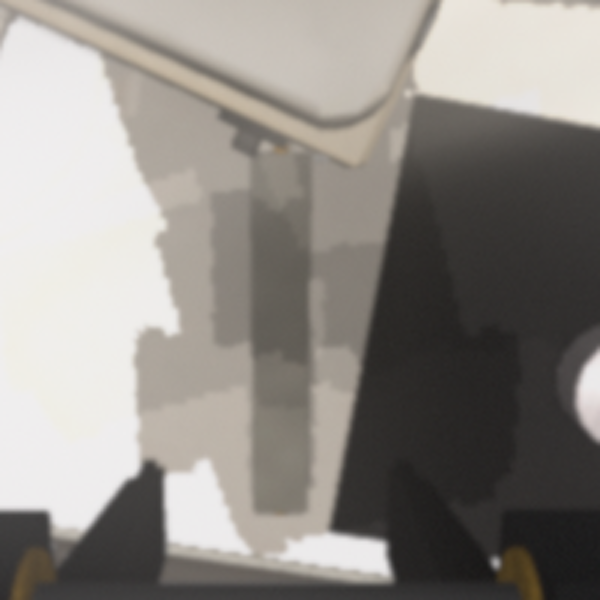

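Run:
```python
from h import *
st=state(); w=cam('wrist',st)
def ww(p): return onplane(w,(p[0]/3+230-.33,p[1]/3+70-.33),25)[:2]
Q=np.array([ww(p) for p in [(308,513),(255,513),(253,155),(310,152)]]); far=(Q[0]+Q[1])/2; near=(Q[2]+Q[3])/2; d=far-near
print(Q.mean(0).round(1),np.hypot(*d),np.degrees(np.arctan2(d[1],d[0])),near,far)
print(go([*Q.mean(0),12],st))
```

```text
[516.1 160.7] 159.4567643678969 -5.867750669947883 [436.75968158 168.85396755] [595.38097495 152.55228075]
[4.12888355 0.04580121 0.04800217]
```

>>> step_arm([
  [0.4,0.05,0.05,0],
  [0.8,0,0,0],
  [0.9,0,0,0],
  [0.9,0,0,0],
  [0.6,0,0,0],
  [0.35,0,0,0],
  [0.15,0,0,0],
  [0,0,0,0],
  [0,0,0,0],
])

```text
t: 45.75
eef_pos: [516.7, 161.4, 14.4]
tcp_rot: [0.347, 1.57, 0.245]
ft_force: [0.4, 0.5, 0.4]
opening: 0.497
```

>>> step_arm([
  [0,0,0,0],
  [0,0,0,0],
  [0,0,0,0],
  [0,0,0,0],
  [0,0,0,0],
], jaw=1)

```text
t: 46.38
eef_pos: [516.5, 161.4, 13.9]
tcp_rot: [0.276, 1.57, 0.175]
ft_force: [0.1, -1.6, 5.6]
opening: 0.259
```

>>> step_arm([
  [-0.2,0,0,0],
  [-0.6,0,0,0],
  [-1,0,0,0],
  [-1,0,0,0],
  [-0.8,0,0,0],
  [0,0,0,0],
  [0,0,0,0],
])

```text
t: 47.25
eef_pos: [515.6, 161.3, 192.9]
tcp_rot: [-3.02, 1.569, -3.121]
ft_force: [0.1, -0.1, -2.2]
opening: 0.262
```

Run:
```python
from h import *
st=state(); print(tyaw(st),st['eef_pos'],st['ft_force'],st['opening'])
w=read_camera('wrist'); cv2.imwrite('pics/w24.png',w[:,:,::-1])
print(go([413.4,-183.8,200],st))
```

```text
84.19529498851485 [515.55156609 161.3473105  192.92616088] [ 0.08486587 -0.0631117  -2.23712939] 0.2624534138604138
[-0.13836396 -7.07420323 -1.33460224]
```

View pics/w24.png

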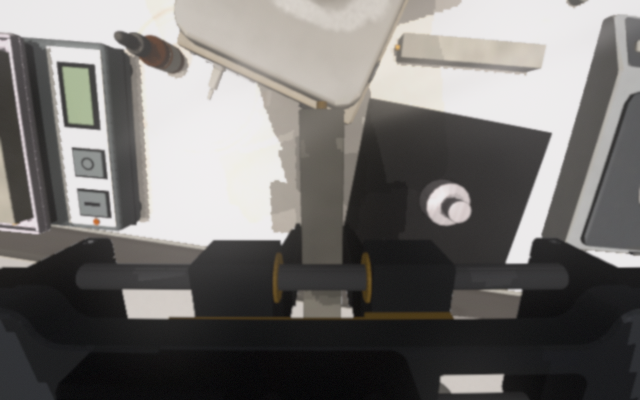

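>>> step_arm([
  [0,-0.4,-0.1,0],
  [0,-0.8,-0.2,0],
  [0,-0.9,-0.2,0],
  [0,-0.9,-0.2,0],
  [0,-0.9,-0.2,0],
  [0,-0.9,-0.2,0],
  [0,-0.9,-0.13,0],
  [0,-0.7,-0.1,0],
  [0,-0.5,0,0],
  [0,-0.17,0,0],
  [0,0,0,0.7],
  [0,0,0,0],
  [0,0,0,0],
])

```text
t: 48.92
eef_pos: [414.2, -183.1, 193.4]
tcp_rot: [2.574, 1.57, 2.377]
ft_force: [0.1, -0.3, -1.1]
opening: 0.255
```

Run:
```python
from h import *
st=state(); c=cam('wrist',st)
w=read_camera('wrist'); cv2.imwrite('pics/w25.png',w[:,:,::-1])
print(tyaw(st),st['eef_pos'],go([413.4,-183.8,97],st))
```

```text
78.73817763882656 [ 414.19848494 -183.14566314  193.39737342] [ 1.92794867 -0.01662429 -0.01205438]
```

View pics/w25.png

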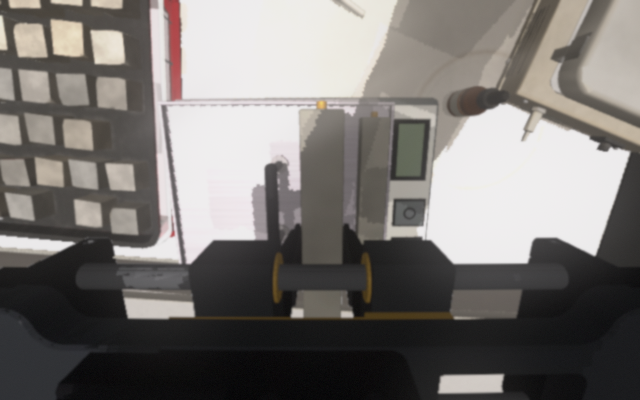

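>>> step_arm([
  [0.4,-0.02,0,0],
  [0.6,0,0,0],
  [0.4,0,0,0],
  [0.25,0,0,0],
  [0.1,0,0,0],
  [0,0,0,0],
  [0,0,0,0],
])

```text
t: 49.85
eef_pos: [414.5, -184.7, 106.6]
tcp_rot: [-0.288, 1.57, -0.487]
ft_force: [0.3, 0.1, -2.0]
opening: 0.258
```

Run:
```python
from h import *
st=state()
w=read_camera('wrist'); cv2.imwrite('pics/w26.png',w[:,:,::-1])
print(tyaw(st),st['eef_pos'],st['ft_force'],go([413.4,-183.8,97],st))
```

```text
78.60887325536952 [ 414.45358417 -184.67878743  106.62272542] [ 0.34637255  0.05309367 -1.98513458] [ 0.19242833  0.01312093 -0.02430718]
```

View pics/w26.png

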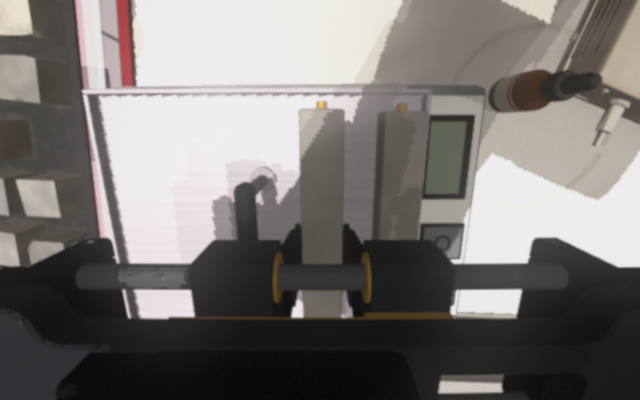

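>>> step_arm([
  [0.1,0.01,-0.02,0],
  [0.05,0,0,0],
  [0.02,0,0,0],
  [0,0,0,0],
  [0,0,0,0],
])

```text
t: 50.52
eef_pos: [413.2, -183.8, 97.6]
tcp_rot: [2.453, 1.571, 2.254]
ft_force: [-0.0, 0.9, -0.7]
opening: 0.259
```

>>> step_arm([
  [0.015,0,0,0],
  [0.01,0,0,0],
  [0,0,0,0],
])

```text
t: 50.9
eef_pos: [413.4, -183.9, 96.9]
tcp_rot: [-0.235, 1.57, -0.433]
ft_force: [-2.5, 0.8, 9.5]
opening: 0.262
```

>>> step_arm([
  [0,0,0,0],
  [0,0,0,0],
  [0,0,0,0],
  [0,0,0,0],
  [-0.1,0,0,0],
  [-0.3,0,0,0],
  [-0.7,0,0,0],
  [-1,0,0,0],
  [-0.7,0,0,0],
  [0,0,0,0],
  [0,0,0,0],
], jaw=0.64)

```text
t: 52.28
eef_pos: [413.0, -183.7, 235.9]
tcp_rot: [2.65, 1.57, 2.451]
ft_force: [-0.2, -0.2, -0.7]
opening: 0.359
```

Run:
```python
from h import *
st=state()
w=read_camera('wrist'); cv2.imwrite('pics/w27.png',w[:,:,::-1])
w=read_camera('top'); cv2.imwrite('pics/top27.png',w[:,:,::-1])
print(tyaw(st),st['eef_pos'],st['opening'])
im=cv2.imread('pics/top27.png')[180:290,160:300]; cv2.imwrite('pics/t27z.png',cv2.convertScaleAbs(cv2.resize(im,None,fx=5,fy=5,interpolation=cv2.INTER_CUBIC),alpha=1.4))
```

```text
78.59802509118215 [ 412.95854258 -183.66089303  235.86599515] 0.35902587247037454
```

View pics/w27.png

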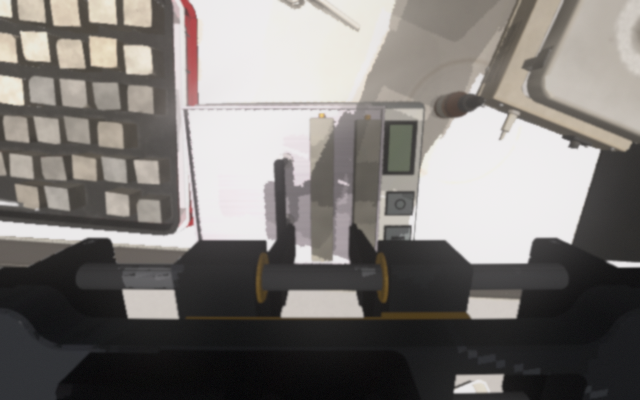

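View pics/t27z.png

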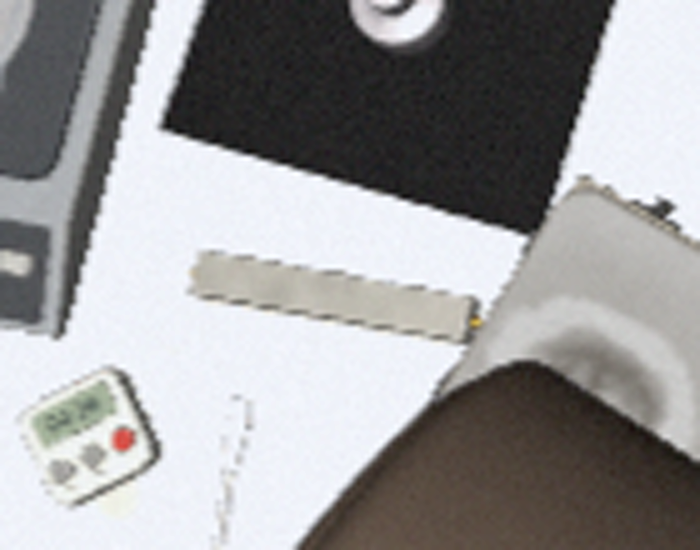

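Run:
```python
from h import *
c=cam('top'); st=state()
def t(p): return onplane(c,(p[0]/5+160-.4,p[1]/5+180-.4),25)[:2]
Q=np.array([t(p) for p in [(202,250),(478,297),(470,342),(193,293)]])
l=(Q[0]+Q[3])/2; r=(Q[1]+Q[2])/2; d=l-r
print(Q.round(0).tolist(),Q.mean(0),np.hypot(*d),np.degrees(np.arctan2(d[1],d[0])),np.hypot(*(Q[0]-Q[3])))
print(st['joints'], go([*Q.mean(0),230],st))
```

```text
[[406.0, 417.0], [381.0, 258.0], [355.0, 262.0], [382.0, 420.0]] [380.89536231 339.37700898] 160.8115836885438 80.68156071786973 24.84296295751506
[-5.64828668e-01  2.20123453e-01  1.93331241e+00  9.43545606e-05
  9.90165955e-01 -1.93664074e+00] [ 0.11984129 10.1266463  -2.6955322 ]
```

>>> step_arm([
  [0,0.5,0,0],
  [0,0.9,0,0],
  [0,1,0,0],
  [0,1,0,0],
  [0,1,0,0],
  [0,1,0,0],
  [0,1,0,0],
  [0,1,0,0],
  [0,1,0,0],
  [0,0.9,0,0],
  [0,0.8,-0.2,0],
  [0,0,-0.7,0],
  [0,0,-0.9,0],
  [0,0,-0.6,0],
  [0,0,-0.3,0],
  [0,0,0,0],
  [0,0,0,0],
], jaw=0.5)

```text
t: 54.5
eef_pos: [381.8, 337.8, 236.2]
tcp_rot: [0.043, 1.571, -0.157]
ft_force: [0.1, 0.1, -0.2]
opening: 0.499
```

>>> step_arm([
  [0,0,0,1],
  [0,0,0,1],
  [0,0,0,1],
  [0,0,0,1],
  [0,0,0,1],
  [0,0,0,1],
  [0,0,0,1],
  [0,0,0,1],
  [0,0,0,1],
  [0,0,0,1],
  [0,0,0,1],
  [0,0,0,0],
  [0,0,0,0],
])

```text
t: 56.12
eef_pos: [381.3, 337.7, 236.2]
tcp_rot: [-1.905, 1.571, 2.646]
ft_force: [0.7, -0.1, 0.7]
opening: 0.501
```

Run:
```python
from h import *
st=state(); c=cam('wrist',st)
w=read_camera('wrist'); cv2.imwrite('pics/w28.png',w[:,:,::-1])
print(tyaw(st),st['eef_pos'],st['joints'],go([381,339.5,12],st))
```

```text
-9.265033643372877 [381.30257725 337.71459068 236.24745254] [5.95092357e-01 3.02870678e-01 1.80913926e+00 3.32681765e-05
 1.02959757e+00 7.56780561e-01] [ 4.48494977 -0.01158543 -0.0342208 ]
```

View pics/w28.png

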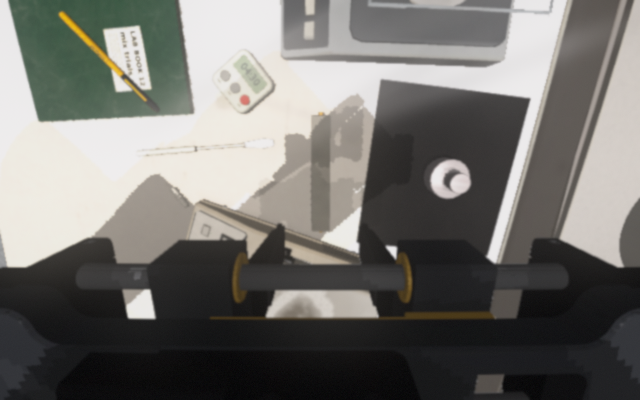

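>>> step_arm([
  [0.4,0,-0.03,0],
  [0.8,0,0,0],
  [0.9,0,0,0],
  [0.9,0,0,0],
  [0.6,0,0,0],
  [0.3,0,0,0],
  [0,0,0,0],
  [0,0,0,0],
])

```text
t: 57.18
eef_pos: [381.6, 339.7, 42.4]
tcp_rot: [2.369, 1.569, 0.634]
ft_force: [-0.2, 0.1, 0.7]
opening: 0.501
```

Run:
```python
from h import *
st=state(); c=cam('wrist',st)
w=read_camera('wrist'); cv2.imwrite('pics/w29.png',w[:,:,::-1])
print(tyaw(st),st['eef_pos'],st['ft_force'],go([381,339.5,12],st))
```

```text
-9.380054539341547 [381.55805828 339.69657964  42.39033399] [-0.16960588  0.11278024  0.68635118] [ 0.607787   -0.01107729  0.00642243]
```

View pics/w29.png

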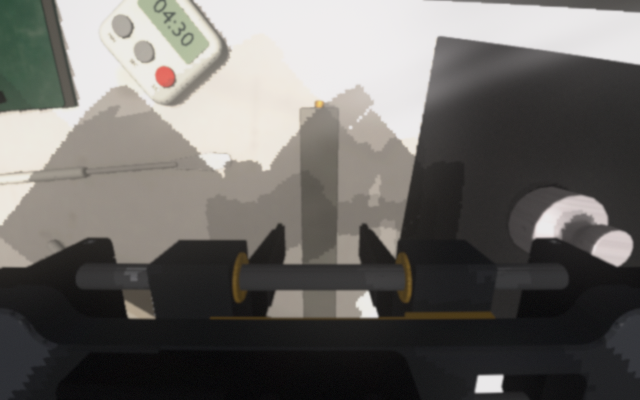

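>>> step_arm([
  [0.35,0,0,0],
  [0.2,0,0,0],
  [0.03,0,0,0],
  [0,0,0,0],
])

```text
t: 57.72
eef_pos: [381.2, 339.5, 12.7]
tcp_rot: [2.446, 1.57, 0.711]
ft_force: [-0.1, -0.2, -0.6]
opening: 0.504
```

>>> step_arm([
  [0,0,0,0],
  [0,0,0,0],
  [0,0,0,0],
  [0,0,0,0],
  [0,0,0,0],
], jaw=1)

```text
t: 58.35
eef_pos: [381.1, 339.4, 12.6]
tcp_rot: [2.648, 1.571, 0.913]
ft_force: [-1.6, -0.9, 4.7]
opening: 0.26
```

>>> step_arm([
  [-0.2,0,0,0],
  [-0.6,0,0,0],
  [-1,0,0,0],
  [-1,0,0,0],
  [-1,0,0,0],
  [-0.4,0,0,0],
  [0,0,0,0],
  [0,0,0,0],
])

```text
t: 59.35
eef_pos: [380.6, 339.0, 221.5]
tcp_rot: [-0.81, 1.569, -2.545]
ft_force: [-0.8, 0.1, -2.7]
opening: 0.263
```

Run:
```python
from h import *
st=state(); print(tyaw(st),st['eef_pos'],st['ft_force'],st['opening'],st['joints'])
w=read_camera('wrist'); cv2.imwrite('pics/w30.png',w[:,:,::-1])
```

```text
-9.401115927948332 [380.58881976 338.99081936 221.46907761] [-0.78719337  0.09456421 -2.69808198] 0.26294964814250604 [5.97989707e-01 3.20422596e-01 1.82728277e+00 3.06752912e-06
 9.95376213e-01 7.62067908e-01]
```

View pics/w30.png

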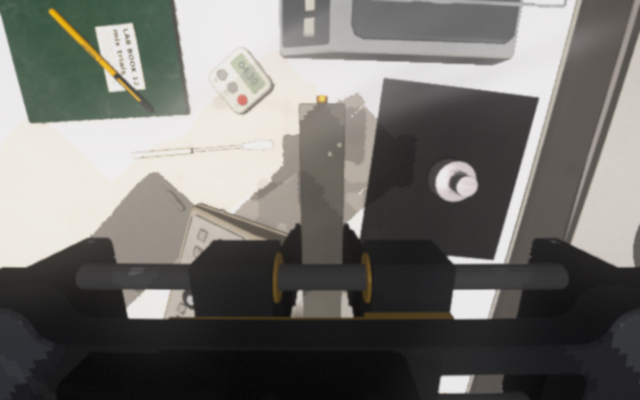

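>>> step_arm([
  [0,0,0,-0.5],
  [0,0,0,-1],
  [0,0,0,-1],
  [0,0,0,-1],
  [0,0,0,-1],
  [0,0,0,-1],
  [0,0,0,-1],
  [0,0,0,-1],
  [0,0,0,-1],
  [0,0,0,-1],
  [0,0,0,-1],
  [0,0,0,-0.5],
  [0,0,0,0],
  [0,0,0.5,0],
  [0,0,0.8,0],
  [0,0,0.8,0],
  [0,0,0.6,0],
  [0,0,0,0],
])

```text
t: 61.65
eef_pos: [515.8, 311.5, 221.3]
tcp_rot: [-2.234, 1.57, -2.436]
ft_force: [-0.5, -0.5, -1.6]
opening: 0.259
```

>>> step_arm([
  [0,-0.4,0,0],
  [0,-0.8,0,0],
  [0,-0.9,0,0],
  [0,-0.9,0,0],
  [0,-0.9,0,0],
  [0,-0.9,0,0],
  [0,-0.9,0,0],
  [0,-0.9,0,0],
  [0,-0.9,0,0],
  [0,-0.9,0,0],
  [0,-0.9,0,0],
  [0,-0.9,0,0],
  [0,-0.9,0,0],
  [0,-0.7,0,0],
  [0,-0.4,0,0],
  [0,0,0,0],
  [0,0,0,0],
])

```text
t: 63.78
eef_pos: [392.7, -284.3, 222.3]
tcp_rot: [2.079, 1.57, 1.881]
ft_force: [-1.0, -0.2, -0.5]
opening: 0.261
```

Run:
```python
from h import *
st=state(); print(tyaw(st),st['eef_pos'],st['ft_force'],st['opening'],go([392.65,-286.7,95.7],st))
c=cam('wrist',st)
w=read_camera('wrist'); cv2.imwrite('pics/w31.png',w[:,:,::-1])
a=np.radians(-11.4); RR=np.array([[np.cos(a),-np.sin(a)],[np.sin(a),np.cos(a)]])
for p in [(-95,109),(-95,-109),(-92,0)]: print(p, proj(c,[*(np.array([405.5,-223])+RR@np.array(p)),92]).round(1))
```

```text
78.61942569824704 [ 392.66713581 -284.32181847  222.31896612] [-0.9830446  -0.15573007 -0.54149574] 0.2613443013632355 [ 2.53235332 -0.04794901  0.0097481 ]
(-95, 109) [490.4 102.9]
(-95, -109) [275.7 102.1]
(-92, 0) [383.5 105.3]
```

View pics/w31.png

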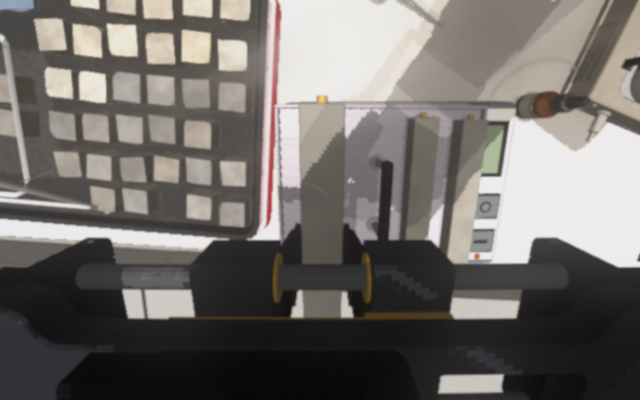

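>>> step_arm([
  [0.4,0,0.01,0],
  [0.7,0,0,0],
  [0.6,0,0,0],
  [0.4,0,0,0],
  [0.2,0,0,0],
  [0,0,0,0],
  [0,0,0,0],
])

```text
t: 64.7
eef_pos: [393.7, -285.5, 108.1]
tcp_rot: [-0.471, 1.57, -0.67]
ft_force: [-0.1, -1.2, -2.1]
opening: 0.259
```

Run:
```python
from h import *
st=state(); print(tyaw(st),st['eef_pos'],st['ft_force'],go([392.65,-286.7,95.7],st))
w=read_camera('wrist'); cv2.imwrite('pics/w32.png',w[:,:,::-1])
```

```text
78.61648293322068 [ 393.67156745 -285.46137222  108.08721024] [-0.10119391 -1.15550517 -2.06180086] [ 0.24774328 -0.02818401 -0.01540252]
```

View pics/w32.png

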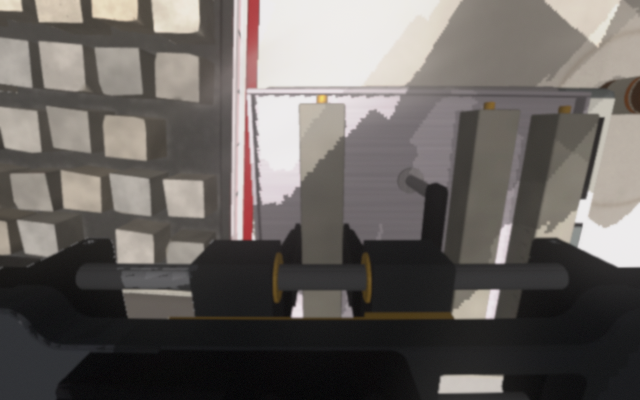

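>>> step_arm([
  [0.12,0,0,0],
  [0.06,0,0,0],
  [0.03,0,0,0],
  [0.01,0,0,0],
  [0,0,0,0],
  [0,0,0,0],
])

```text
t: 65.5
eef_pos: [393.3, -285.4, 96.4]
tcp_rot: [0.436, 1.571, 0.237]
ft_force: [0.4, -0.7, -2.2]
opening: 0.259
```

>>> step_arm([
  [0.015,0,0,0],
  [0.01,0,0,0],
  [0,0,0,0],
  [0,0,0,0],
])

```text
t: 66.0
eef_pos: [393.3, -285.4, 95.5]
tcp_rot: [-0.38, 1.57, -0.579]
ft_force: [-1.1, 1.1, 5.0]
opening: 0.257
```

>>> step_arm([
  [0,0,0,0],
  [0,0,0,0],
  [0,0,0,0],
  [0,0,0,0],
  [-0.1,0,0,0],
  [-0.3,0,0,0],
  [-0.7,0,0,0],
  [-1,0,0,0],
  [-0.8,0,0,0],
  [0,0,0,0],
  [0,0,0,0],
], jaw=0.6)

```text
t: 67.38
eef_pos: [393.0, -285.1, 239.6]
tcp_rot: [2.446, 1.57, 2.247]
ft_force: [0.3, 0.3, -0.4]
opening: 0.398
```

Run:
```python
from h import *
st=state(); print(tyaw(st),st['eef_pos'],st['ft_force'],go([502.3,-100.3,225],st))
w=read_camera('wrist'); cv2.imwrite('pics/w33.png',w[:,:,::-1])
w=read_camera('side'); cv2.imwrite('pics/s33.png',w[:,:,::-1])
```

```text
78.59941372989867 [ 392.98624811 -285.10451128  239.64766438] [ 0.28669841  0.25051062 -0.43908072] [0.29387368 4.05520414 1.41267857]
```

View pics/w33.png

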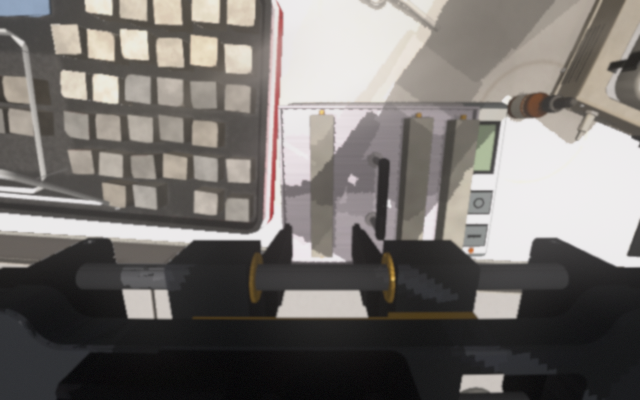

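View pics/s33.png

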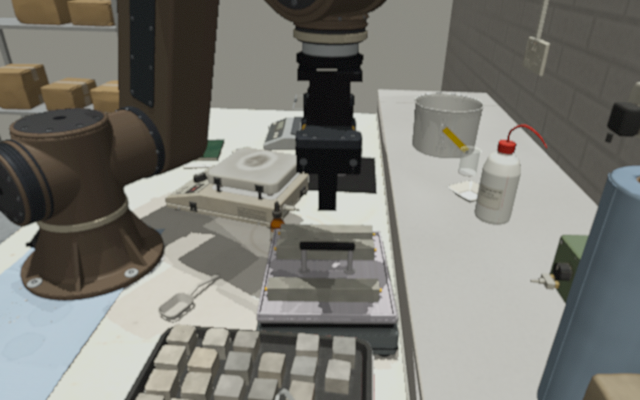

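>>> step_arm([
  [0,0.5,0.1,0],
  [0,0.9,0.3,0],
  [0,0.9,0.4,0],
  [0,0.9,0.4,0],
  [0,0.6,0.2,0],
  [0,0.25,0.02,0],
  [0,0,0,0],
  [0,0,0,0],
  [0,0,0,0],
], jaw=1)

```text
t: 68.6
eef_pos: [502.6, -101.8, 240.1]
tcp_rot: [0.023, 1.571, -0.177]
ft_force: [0.0, -0.2, 0.6]
opening: 0.004
```

Run:
```python
from h import *
st=state(); print(tyaw(st),st['eef_pos'],st['opening'],go([502.6,-100.4,68],st))
w=read_camera('wrist'); cv2.imwrite('pics/w34.png',w[:,:,::-1])
```

```text
78.52621861613781 [ 502.58963804 -101.81281785  240.13656358] 0.0037527268951753224 [ 3.4427311   0.02773012 -0.00553863]
```

View pics/w34.png

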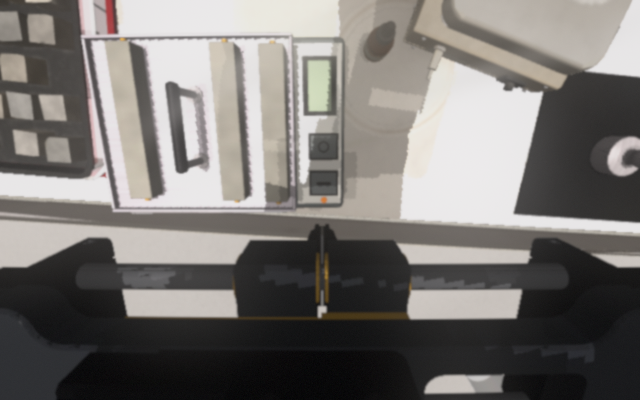

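Run:
```python
from h import *
st=state(); c=cam('wrist',st); print(onplane(c,(323,182),58),onplane(c,(323,146),58))
```

```text
[500.61133569 -99.66406666  58.        ] [456.59224991 -90.76448114  58.        ]
```

>>> step_arm([
  [0.5,0.03,0,0],
  [0.9,0,0,0],
  [0.9,0,0,0],
  [0.7,0,0,0],
  [0.4,0,0,0],
  [0,0,0,0],
  [0,0,0,0],
])

```text
t: 69.53
eef_pos: [503.6, -99.8, 70.9]
tcp_rot: [-0.038, 1.57, -0.238]
ft_force: [-0.5, -0.6, -0.2]
opening: 0.007
```

Run:
```python
from h import *
st=state(); print(tyaw(st),st['eef_pos'],st['ft_force'],go([502.6,-100.4,58],st))
w=read_camera('wrist'); cv2.imwrite('pics/w35.png',w[:,:,::-1])
```

```text
78.57776421029133 [503.55188074 -99.83548491  70.8994142 ] [-0.53063755 -0.57124084 -0.19906334] [ 0.2579723  -0.01482692 -0.01668267]
```

View pics/w35.png

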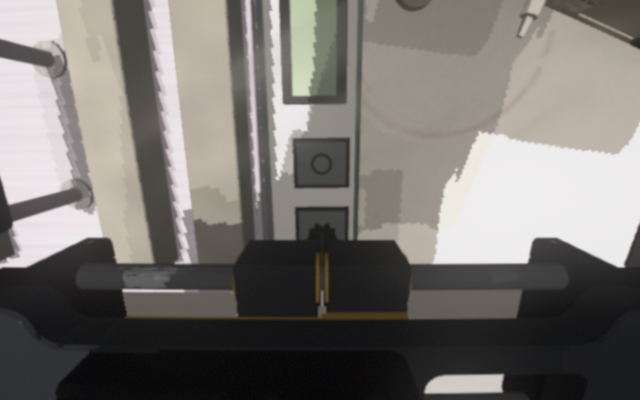

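>>> step_arm([
  [0.12,0,-0.03,0],
  [0.08,0,0,0],
  [0.03,0,0,0],
  [0,0,0,0],
  [0,0,0,0],
])

```text
t: 70.2
eef_pos: [501.8, -99.2, 58.7]
tcp_rot: [0.84, 1.571, 0.641]
ft_force: [0.5, 0.5, -0.8]
opening: 0.005
```

>>> step_arm([
  [0.02,0,0,0],
  [0.01,0,0,0],
  [0,0,0,0],
])

```text
t: 70.58
eef_pos: [501.9, -99.2, 57.4]
tcp_rot: [0.175, 1.57, -0.024]
ft_force: [-0.7, 1.1, 5.2]
opening: 0.005
```

>>> step_arm([
  [0.01,0,0,0],
  [0.007,0,0,0],
  [0,0,0,0],
])

```text
t: 70.95
eef_pos: [501.9, -99.2, 56.7]
tcp_rot: [0.027, 1.57, -0.172]
ft_force: [-2.1, 1.0, 7.6]
opening: 0.007
```

>>> step_arm([
  [0,0,0,0],
  [0,0,0,0],
  [0,0,0,0],
  [0,0,0,0],
  [0,0,0,0],
])

```text
t: 71.58
eef_pos: [501.9, -99.2, 56.7]
tcp_rot: [-0.019, 1.57, -0.218]
ft_force: [-2.5, 0.3, 8.2]
opening: 0.006
```

>>> step_arm([
  [-0.3,0,0,0],
  [-0.8,0,0,0],
  [-1,0,0,0],
  [-1,0,0,0],
  [-0.8,0,0,0],
  [0,0.5,0,0],
  [0,0.9,0,0],
  [0,0.9,0,0],
  [0,0.9,0,0],
  [0,0.5,0,0],
  [0,0,0,0],
  [0,0,0,0],
])

```text
t: 73.08
eef_pos: [538.1, 81.6, 251.6]
tcp_rot: [-0.651, 1.571, -0.85]
ft_force: [-0.3, 0.1, 0.5]
opening: 0.009
```

Run:
```python
from h import *
st=state(); print(st['t'],st['eef_pos'],st['ft_force'])
for n in ('wrist','top','side'):
    w=read_camera(n); cv2.imwrite(f'pics/{n}36.png',w[:,:,::-1])
im=cv2.imread('pics/top36.png')[130:290,180:490]; cv2.imwrite('pics/t36z.png',cv2.convertScaleAbs(cv2.resize(im,None,fx=2.5,fy=2.5,interpolation=cv2.INTER_CUBIC),alpha=1.4))
```

```text
73.075 [538.06916028  81.59857569 251.60505956] [-0.34079807  0.07726037  0.47431982]
```

View pics/t36z.png

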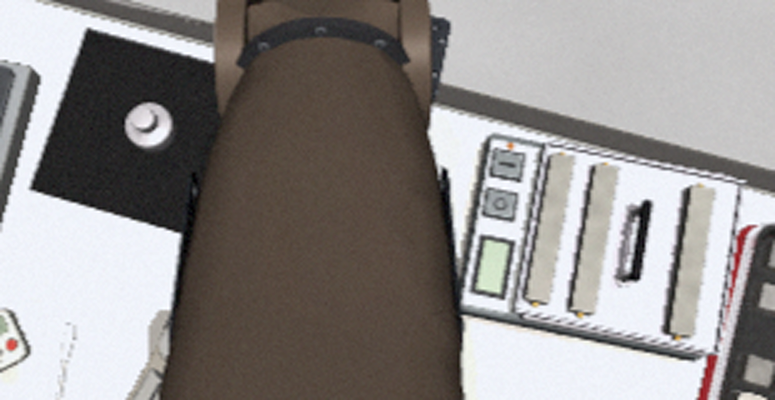

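View pics/wrist36.png

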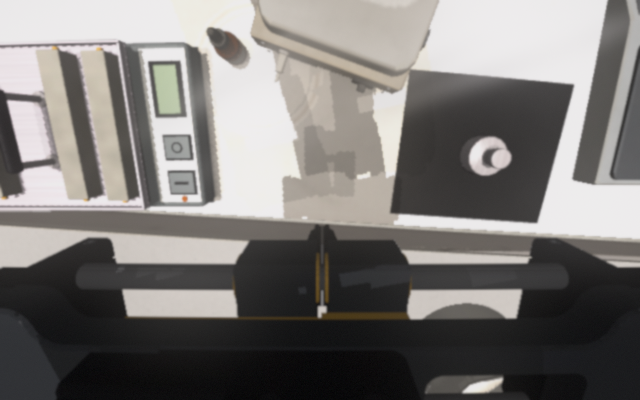

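View pics/side36.png

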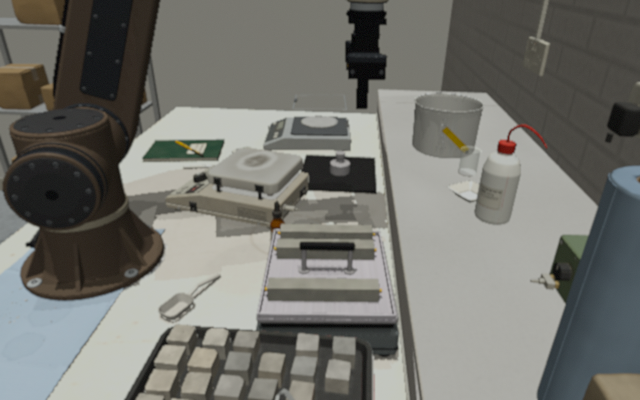

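The tray sits squarely on the scale with three bars flat in it (top zoom at about (550,230), (590,240) and (690,260)). The weight is upright on the mat at about (148,125), and the arm is clear of everything. I'll hand in.

Run:
```python
from cell import *
print(job_done())
```

```text
the job is handed in; nothing more can be done
None
```

I finished the job in the order asked and handed it in at about 73 s; no verdict was reported.

- **Swap:** I moved the check weight to the free strip of bench, carried the tray from the mat to the scale, then stood the weight upright near the middle of the mat.
- **Tare:** I pressed the near key with closed fingertips at about 8 N for over half a second.
- **Bars:** I laid all three bars flat in the tray. One had been knocked aside earlier in the run, so I measured it again before gripping it.
- **Record:** I pressed the far key at about 8 N for over half a second.

**Last checks:**
- The final pictures show all three bars flat inside the rim and the tray in place on the scale.
- They also show the weight upright on the mat and the arm well clear of everything.
- Measured before loading, the tray was within about 3 mm of the platform centre and a fraction of a degree of its angle.
- No reading was visible on the display, so I judged the key presses only by the measured force and hold time, not by any response from the scale.
- None of the checks failed. The largest disagreement between two measurements was about 5 mm, on the knocked bar's position; a closer look settled it before the grasp.

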